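Weigh the jam caddy on the hand scale

TASK

Please weigh the wooden jam caddy with the sprung hand scale. The scale lies flat on its back, so first lean it in its sloping stand, hook down and face up, let go of it and take it again by its black handle so that it can hang upright; then hook it under the middle of the caddy's round bar and lift until the whole caddy hangs still and level just clear of the counter, by about 2 cm, for two seconds. Set the caddy down gently where it stood, unhook it, and lean the scale back in its stand the same way; keep the gripper off the caddy and leave the other things alone.

Things in the scene. Friction and masses are not known exactly. Their poses are not given: they have to be found in the camera images.
- scale: White plastic hand scale lying on its back, handle away from the robot; 200 mm long, 190 g. x runs from hook end to handle, z out of its graduated face (z = 0 is the flat back), y across. Housing x 0 to 90 mm, 52 mm wide, 28 mm thick; black rubber handle x 85 to 145 mm, 34 mm wide, z 2 to 26 mm. Upright with its face to the robot, the hook opens to the robot's left (+y).
- scale_grip (a point): Middle of the scale's handle, at x = 115, y = 0, z = 14 mm of the scale.
- scale_middle (a point): Point in the housing for lifting the flat scale, near its centre of mass, at x = 55, y = 0, z = 14 mm of the scale.
- hook_seat (a point): Where a 10 mm bar's centre rests in the hook: x = -44, y = 0, z = 14 mm of the scale, unloaded; moves with the hook along the scale's -x. Hook: steel, 6 mm thick, leaves the housing at x = 0, bows out to y = -24, lowest point x = -55, y = 0, tip at x = -37, y = +21. A bar enters from the +y side between tip and housing, best at x = -20, until it is at y = 0.
- scale_hook (a joint): Draw-out of the sprung hook along the scale's length in m: 0 unloaded, at most 0.06, about 180 N/m (a red pointer on the face moves with it).
- stand: Light wooden stand fixed to the counter, base 135 x 80 x 12 mm, origin under its centre. A board 34 mm wide and 132 mm long rises towards its +x at 55 degrees to the horizontal from a lip at x = -55, z = 22 mm; the lip, 56 mm wide, stands 26 mm square off the board. Two cheeks (61 mm apart inside, 15 mm high, 40 to 68 mm up the board) guide the lower end of the housing.
- stand_grip (a point): Where the middle of the handle (scale_grip) is when the scale leans in place: its back on the board, the bottom of the hook on the lip, its x axis up the slope and its y axis along the stand's y; the handle sticks out freely above the board's end.
- stand_middle (a point): Where scale_middle is when the scale leans in place in the stand; here the fingers can pass on both sides of the board.
- caddy: Wooden jar caddy 190 (x) x 78 (y) x 138 mm with two jam jars fixed in it (tops at 93 mm, 34 mm free between them), loose on the counter, 0.38 to 0.66 kg in all; origin at the centre of its underside, z up. Two end boards carry a round bar along its x axis, free from both long sides.
- caddy_bar (a point): Middle of the caddy's wooden bar (10 mm diameter), 125 mm above the underside, between two dark collars that are 24 mm apart inside; the hook goes between these.
- card_reader: Small white square card reader, 68 x 68 x 14 mm, a bystander; origin under its centre.
- price_stand: Black bent price stand, 47 x 88 x 58 mm, a bystander; origin under its centre.
- green_tape: Roll of tan tape lying flat, 96 mm across, 25 mm high, a bystander; origin under its centre.
Things that resemble listed ones, but are neither listed nor needed, are in the scene too. Of the things that look like the scale, the larger one is meant.

How it is judged (in metres and radians):
On the way, in this order (a step that is already met when the one before it is completed fails the run):
1. the scale leans in its stand, hook down and face up, and is let go (distance between scale_grip and stand_grip below 0.02 m and distance between scale_middle and stand_middle below 0.02 m and contact force between the fingers and scale below 0.3 N and linear speed of scale below 0.03 m/s and angle between scale's own z axis and vertical below 1.2 rad), for 0.3 s.
2. the scale is held upright by its handle and the caddy hangs from the hook, level and still, 10 to 45 mm clear of the counter, for 1.5 s (angle between scale's own x axis and vertical below 0.4 rad and distance between the grasp point and scale_grip below 0.045 m and height (world z) of caddy between 0.01 and 0.045 m and angle between caddy's own z axis and vertical below 0.1 rad and value of joint scale_hook above 0.008 m and distance between hook_seat and caddy_bar below 0.018 m and linear speed of caddy below 0.05 m/s), for 1.5 s.
At the end, for the whole second after the job is handed in: the scale leans in its stand again face up (handle and housing points within 20 mm of their places), let go and at rest, the hook drawn in (under 4 mm); the caddy stands flat on the counter, at rest, within 50 mm of where it stood (all of step 1 and height (world z) of caddy below 0.004 m and angle between caddy's own z axis and vertical below 0.03 rad and distance of caddy from where it was at the start of the episode below 0.05 m and linear speed of caddy below 0.02 m/s and value of joint scale_hook below 0.004 m); the robot touches nothing.
It fails at once if the caddy is lifted more than 80 mm (height (world z) of caddy above 0.08 m).
It fails at once if the caddy is tipped by more than 0.3 rad (angle between caddy's own z axis and vertical above 0.3 rad).
It fails at once if the caddy is knocked or dropped: more than 35 N on it (contact force between caddy and anything else above 35 N).
It fails at once if the gripper or arm touches the caddy (contact force between any of the fingers, the arm and caddy above 1 N).
It fails at once if a bystander is moved by more than 30 mm (distance of any of card_reader, price_stand, green_tape from where it was at the start of the episode above 0.03 m).
It also fails if it takes over 67 s, if anything falls off the work surface, if the arm or the gripper's body presses on something with over 40 N, if the wrist force passes 120 N, or if a joint passes its speed limit or range.

ROBOT

A 6-joint arm with a two-finger parallel gripper is mounted at the origin on a cart in front of the work surface, level with it; the furniture and walls round the work are solid. World frame = base frame: x ahead of the robot, y to its left, z up, the work surface at z = 0. Lengths are in mm, angles in rad, forces in N, time in s.
With the tool pointing down it reaches from about 350 to 875 mm from the base axis. Payload 4.2 kg.
Tool frame: the origin (TCP) lies midway between the tips of the shut fingers; the grasp point (between the pads) lies 19 mm behind it; x points along the fingers, y is the direction in which the jaws open and shut, and the axes are right-handed (so a half turn about x gives the same grasp; the last joint's range is limited). The gripper opens to 85 mm and grips with 20 to 120 N. Pads are 22 mm wide; open, the fingers measure 114 mm over their backs; the gripper's body (76 mm by 85 mm) begins 54 mm behind the grasp point. The pads swing forward as they close: fully open they stand 13 mm farther back than shut.
Start: joints at [1.598, 0.385, 0.008, 0, -1.194, -0.259], TCP at [143.55, 608.27, 231.312] pointing down, gripper open.
Joint ranges: [-3.14, 3.14], [-1.21, 2.06], [-1.07, 1.41], [-3.16, 2.05], [-2.99, -0.16], [-3.1, 3.1]. Speed limits (rad/s): [2.79, 2.79, 3.14, 3.14, 3.14, 3.14].

INTERFACE

Orientations are given as a unit quaternion [x, y, z, w].
In Python, from bench import readout, imaging, arm gives the robot as it stands.
- The arm moves only by the tool arm_command, never from a script. Its argument "increments" is a list of rows, each a list of 3 entries, a list of its own where there are three numbers: the turn, a rotation vector about the world's x, y, z in degrees, then the shift along the world's x, y, z in mm, then the closure, from 0 (fully open) to 1 (shut). In form: [[[ax, ay, az], [tx, ty, tz], fingers], ...]. A call has exactly 5 rows; each row is the pose to reach, as a shift and turn from the pose measured when the call began; what a row does not reach only later rows make up. A row lasts 1/10 s, in which the tool goes at most 50 mm and 8.59 degrees, less where a joint would pass 70% of its speed; a pose out of reach is approached as far as the arm can. A call with a gripper value outside its range is refused whole. The fingers move at their own pace and stop on an object; the grip force is fixed at half the most. Time passes only in rows, so rows that repeat a pose let the fingers close, or fill a call up. It gives the time, the measured TCP pose, the force and the opening at its end, in the units of the state.
- readout.read_state(): the state, without advancing time (a new reading comes with each control period).
- imaging.get_image(name): name is "side" or "top"; returns (picture, depth): 480x640x3 uint8, blue, green, red; 480x640 float32, mm along the optical axis (not along the pixel's ray), 0 where there is no reading.
- imaging.camera_info(name): a dict with "vfov" (degrees; the focal length in pixels is half the picture's height over the tangent of half this angle, whatever the lens; pixels are square), "cx", "cy" (the principal point, pixels), "eye" and "rotation" of the camera in the world. Camera axes: x right, y down, z forward; pixel columns grow to the right and rows downward; lengths in mm; the calibration is good to about 2 mm. A picture is of the moment at which its call begins. camera_info takes no time and is no camera call.
- arm.job_done(): hands the job in, once; it reports no verdict.
The state is a dict: "clock": time; "joints": joint angles; "joint_vel": joint speeds; "joint_efforts": joint torques, N m; "position": TCP position; "ee_rot": TCP orientation; "contact_force": force on the tool from outside, world axes, zero at the start; "wrist_torque": the same for the moment, N m; "gripper_width": finger opening in mm.
Only numpy, scipy, OpenCV 4.12 (cv2) and the standard library are available. Lean on these libraries where they do the work, as an engineer would, in place of code of your own. Each camera call takes 0.05 s, during which the arm holds its last target. There are 200 camera calls.

## Working session

There is one attempt and no reset: what is moved stays moved. The work goes in short steps, Python scripts to look and compute and a tool call to move; the robot and the scene stay as the last step left them, time stands still between calls to the robot, and variables do not carry over. Pictures are saved under pics/ and viewed, about 8 in all and at most 12, crops included, and the job is handed in when it is done.

Besides the shell and the picture viewer there is one more tool, called by a JSON object that holds its "api" and its "payload", one argument or row to a line. arm_command: Moves the arm, as the interface text tells. Its arguments: {"type":"object","properties":{"increments":{"type":"array","items":{"type":"array"}}},"required":["increments"]}

```bash
mkdir -p pics; cat > h.py <<'E'
import numpy as np, cv2
from bench import readout, imaging, arm
def cam(n):
    c=imaging.camera_info(n); f=240/np.tan(np.radians(c['vfov'])/2); return c,f,np.array(c['eye'],float),np.array(c['rotation'],float).reshape(3,3)
def grab(n,fn):
    p,d=imaging.get_image(n); cv2.imwrite(f'pics/{fn}.png',p); np.save(f'pics/{fn}.npy',d); return p,d
def w(n,d,u,v,dep=None):
    c,f,e,R=cam(n); z=d[int(round(v)),int(round(u))] if dep is None else dep
    return e+R@np.array([(u-c['cx'])/f*z,(v-c['cy'])/f*z,z])
def wz(n,u,v,z0):
    c,f,e,R=cam(n); r=R@np.array([(u-c['cx'])/f,(v-c['cy'])/f,1]); return e+r*(z0-e[2])/r[2]
def px(n,P):
    c,f,e,R=cam(n); q=R.T@(np.asarray(P,float)-e); return q[0]/q[2]*f+c['cx'],q[1]/q[2]*f+c['cy']
E
python3 - <<'E'
from h import *
for n in('top','side'):
    print(imaging.camera_info(n)); grab(n,n+'0')
print(readout.read_state())
E
```

```text
{'vfov': 56.883705610075815, 'cx': 323.80798119097005, 'cy': 234.92139322512904, 'eye': array([ 428.36576703,   36.21354217, 1057.27131898]), 'rotation': array([-0.70124389,  0.70822162, -0.06705612,  0.04671861])}
{'vfov': 55.08928035504778, 'cx': 321.4857754503306, 'cy': 243.52082415618793, 'eye': array([492.10299457, 810.38193176, 734.21468198]), 'rotation': array([-0.05114446,  0.89677701, -0.43898076,  0.02170534])}
{'clock': 0.1, 'joints': array([ 1.59761996e+00,  3.85478608e-01,  6.79079100e-03, -4.01941611e-04,
       -1.19399006e+00, -2.58630733e-01]), 'joint_vel': array([ 0.00011413, -0.00136268,  0.00315136, -0.00083174,  0.0004564 ,
       -0.00061811]), 'joint_efforts': array([-8.46621879e-04, -3.93318200e+01,  1.88931459e+01,  4.19808447e+00,
       -2.63875496e-03,  3.05584571e-06]), 'position': array([143.43883497, 607.80146915, 230.34758136]), 'ee_rot': array([-0.70232008,  0.08250209,  0.70239232,  0.08114759]), 'contact_force': array([ 0.69191882, -0.440228  ,  0.11133535]), 'wrist_torque': array([-0.02350609,  0.0019971 , -0.01023054]), 'gripper_width': 85.18618444556147}
```

```bash
sed -i "s/^import numpy.*/&\nfrom scipy.spatial.transform import Rotation as Ro/; s/np.array(c\['rotation'\],float).reshape(3,3)/Ro.from_quat(c['rotation']).as_matrix()/" h.py; python3 - <<'E'
from h import *
for n in('top','side'):
    c,f,e,R=cam(n); print(n,f,R.round(3).tolist())
s=readout.read_state(); print(Ro.from_quat(s['ee_rot']).as_matrix().round(3))
d=np.load('pics/top0.npy'); print(w('top',d,320,240))
E
```

```text
top 443.09678917493494 [[-0.012, -0.987, 0.16], [-1.0, 0.008, -0.029], [0.028, -0.161, -0.987]]
side 460.1600133961257 [[-0.994, -0.073, 0.084], [-0.111, 0.609, -0.785], [0.006, -0.79, -0.614]]
[[-0.    -0.23  -0.973]
 [-0.002 -0.973  0.23 ]
 [-1.     0.002 -0.   ]]
[577.67834337  15.38886175  66.55184484]
```

View pics/top0.png

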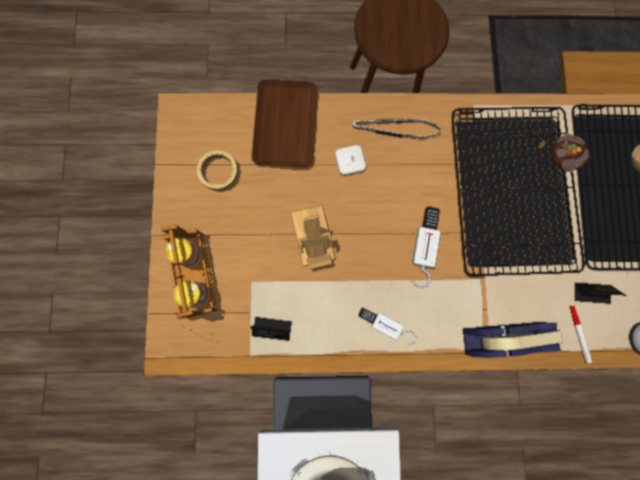

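View pics/side0.png

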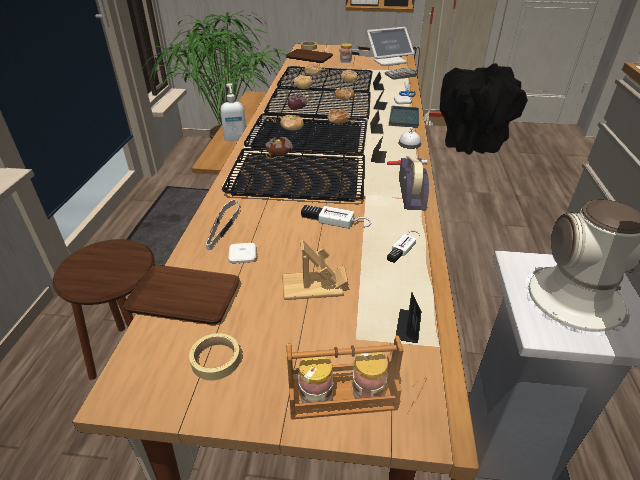

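```bash
python3 - <<'E'
from h import *
p=cv2.imread('pics/top0.png'); d=np.load('pics/top0.npy')
a=cv2.resize(p[195:360,285:455],None,fx=3.5,fy=3.5,interpolation=cv2.INTER_CUBIC)
cv2.imwrite('pics/c1.png',a)
c,f,e,R=cam('top')
# height map
v,u=np.mgrid[0:480,0:640]; q=np.stack([(u-c['cx'])/f*d,(v-c['cy'])/f*d,d],-1)@R.T+e
np.save('pics/q.npy',q)
np.set_printoptions(linewidth=250,suppress=True)
print('scale z'); print(q[200:292:3,406:448:3,2].round().astype(int))
print('stand z'); print(q[200:276:3,288:342:3,2].round().astype(int))
E
```

```text
scale z
[[ 1 -1  1  0  1 -2 -5  2 -2  2  1  2 -1 -4]
 [-2  3 -1  2 -1 -2  1  2  1  2  5 -2 -2 -3]
 [-3  1  1 -2 -1 -4  1 22 27  0  2  3  1  2]
 [-3  2  3 -7  2  1 -3 30 26 26 28 18 -1  0]
 [-2 -2 -2  3  2  2 14 26 28 23 25  2  2  1]
 [ 0  1 -1  0  4 -1 20 26 28 27 26  1  0 -1]
 [-1 -1  1 -2 -2  0 20 26 25 26 27 -2 -1 -1]
 [ 3  3  0  0  2  2 22 27 25 26 26 -3 -1 -2]
 [ 0 -3 -1 -3  0 -2 21 22 27 28 29 -1 -3 -2]
 [ 2 -3  1  2  0 26 26 25 26 24 24 -2 -1  1]
 [-1 -3  3  1 22 27 26 28 27 28 28  2  4  0]
 [-1 -2  0  0 25 30 26 28 32 25 30 28  1 -3]
 [-1  0 -3 -2 26 27 27 26 29 32 30 29  2 -3]
 [-2 -1 -3  5 29 28 29 29 30 31 26  0  2 -2]
 [ 1 -3  0 14 28 27 27 28 26 29 27 -2  1  0]
 [ 2  1  4 18 28 28 30 28 26 29 24  2  2  0]
 [-2  1 -2 23 31 29 31 30 30 30 29 -3 -2 -1]
 [-2 -2 -2 23 24 29 30 33 29 31 26  1 -1 -3]
 [ 2 -1  0 26 29 27 31 29 29 27 29 -1 -1  0]
 [-3  3  6 29 29 31 32 29 27 27  0  1  1 -1]
 [-2  2  9 25 29 30 28 26 30 30 -1  0  1 -2]
 [ 2  3  7 23 24 24 30 24 28 25  1 -1  2 -1]
 [ 1 -3  1 -3  1 13 19 15 24 24 -4  0 -2 -5]
 [ 3  0  1  0  0 18 14  4 -1  1 -2 -1  0  1]
 [ 1  5  1  
[... 2030 characters left out ...]
32   32   30   30   22   19   12   12    0   -1]
 [   2   -2   -1    0    2   10   21   20   21   22   25   26   27   29   10   13    0    2]
 [   2    3    3    1    2   12   22   25   24   29   27   30   27   32   34    0   -1    0]
 [   1    1    0    0   -2   10   14   32   34   35   37   37   37   35   34    2   -1   -2]
 [   2   -2    0   -3   -3    0    0   37   36   36   34    0   -2    0   -2    1   -4   -2]
 [   4   -1   -3    0   -3   -2    0    0   -1    2    0   -4    1    0    0   -1    0   -1]
 [   0    1    2   -2    2    3    1   -2   -5   -3   -2    0    3   -1   -3    0   -1   -1]
 [   1   -4    0    1   -3   -1   -3   -4   -5   -1   -1   -1   -4    1    3    0   -2   -1]]
```

View pics/c1.png

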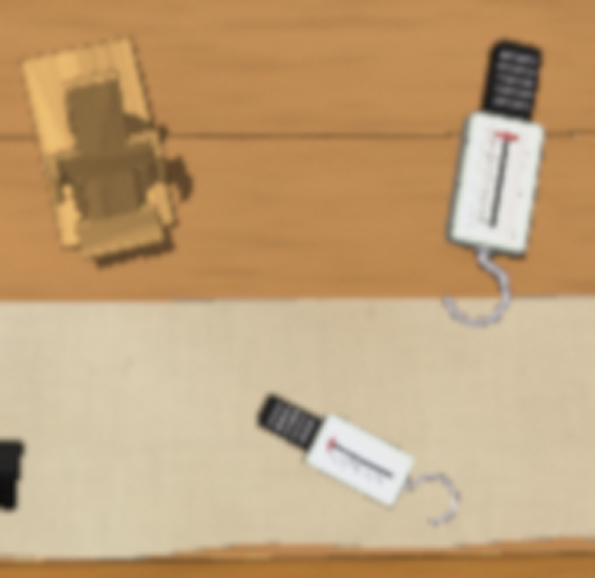

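```bash
cat > fit.py <<'E'
from h import *
from scipy.optimize import minimize
q=np.load('pics/q.npy')
def reg(u0,u1,v0,v1): return q[v0:v1,u0:u1].reshape(-1,3)
def loc(P,p): 
    c,s=np.cos(p[2]),np.sin(p[2]); D=P[:,:2]-p[:2]; return np.c_[D@[c,s],D@[-s,c]]
def box(L,x0,x1,hw,k=1.5):
    sg=lambda t:1/(1+np.exp(-np.clip(t/k,-40,40))); return sg(L[:,0]-x0)*sg(x1-L[:,0])*sg(L[:,1]+hw)*sg(hw-L[:,1])
def best(f,x0):
    b=min((minimize(f,x0+np.array([a,c,t]),method='Nelder-Mead',options=dict(xatol=.01,fatol=1e-6,maxiter=2000)) for a in(-8,8) for c in(-6,6) for t in(-.1,.1)),key=lambda r:r.fun); return b.x,b.fun
# scale
P=reg(395,460,195,268); occ=(P[:,2]>13).astype(float)
f=lambda p:np.mean((np.maximum(box(loc(P,p),0,90,26),box(loc(P,p),85,145,17))-occ)**2)
c0=P[occ>0].mean(0); s,e=best(f,np.array([c0[0]-65,c0[1],-.1])); print('scale',s,np.degrees(s[2]),e)
# stand
P=reg(285,345,200,278); h=P[:,2]
def fs(p):
    L=loc(P,p); m=12*box(L,-67.5,67.5,40)
    bd=box(L,-55,-55+132*.5736,17)*(h>16); hb=22+(L[:,0]+55)*np.tan(np.radians(55))
    m=np.where((bd>.5),hb,m); r=np.clip(m-h,-12,12); r[(h>200)]=0; return np.mean(r**2)
c0=P[h>8].mean(0); st,e=best(fs,np.array([c0[0],c0[1],.15])); print('stand',st,np.degrees(st[2]),e)
L=loc(P,st); k=(abs(L[:,1])<12)&(h>40)&(h<140)&(L[:,0]>-45); print('board line',np.degrees(np.arctan(np.polyfit(L[k,0],h[k],1)[0])),'z at -55',np.polyval(np.polyfit(L[k,0],h[k],1),-55))
# caddy
P=reg(150,230,220,330); k=(P[:,2]>118)&(P[:,2]<150); B=P[k]; print('bar n',len(B),np.median(B[:,2]))
vx,vy,x0,y0=cv2.fitLine(B[:,:2].astype(np.float32),cv2.DIST_HUBER,0,.01,.01).ravel(); t=(B[:,:2]-[x0,y0])@[vx,vy]
print('bar dir',np.degrees(np.arctan2(vy,vx)),(x0,y0),t.min(),t.max(), 'mid',np.array([x0,y0])+(t.min()+t.max())/2*np.array([vx,vy]))
print('reach',[np.hypot(*a[:2]) for a in (s,st)])
E
python3 fit.py
python3 - <<'E'
from h import *
p=cv2.imread('pics/side0.png'); cv2.imwrite('pics/c2.png',cv2.resize(p[325:425,270:430],None,fx=4.5,fy=4.5,interpolation=cv2.INTER_CUBIC))
E
```

```text
scale [ 5.22821547e+02 -2.28367530e+02 -2.13353206e-01] -12.22423824736177 0.026778471838313455
stand [5.99469398e+02 3.28010118e+01 2.19172055e-01] 12.557633737005519 18.76493697658391
board line 54.38111971316448 z at -55 23.335928059268852
bar n 601 129.61423499054297
bar dir 12.1508465 (np.float32(507.57278), np.float32(313.06366)) -94.8150474443333 95.37928014884801 mid [507.84858047 313.12304127]
reach [np.float64(570.5209012646405), np.float64(600.3661093402229)]
```

View pics/c2.png

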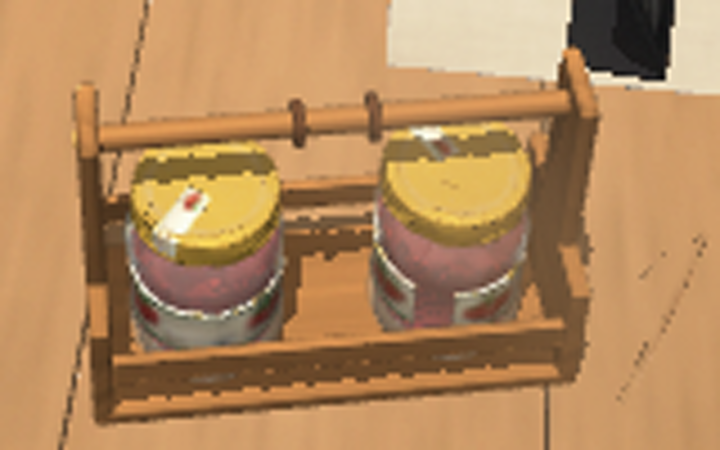

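```bash
python3 - <<'E'
from h import *
g=lambda a,b:wz('side',270+a/4.5,325+b/4.5,125)
A,B,C,D=g(298,121),g(374,114),g(100,134),g(568,101)
print(A,B,(A+B)/2,C,D); v=C-D; print(np.degrees(np.arctan2(v[1],v[0])))
q=np.load('pics/q.npy');P=q[220:330,150:230].reshape(-1,3)
k=(P[:,2]>116)&(P[:,2]<132)&(np.hypot(P[:,0]-508,P[:,1]-313)<80);B=P[k]
for it in range(4):
  m=np.polyfit(B[:,0],B[:,1],1); B=B[abs(np.polyval(m,B[:,0])-B[:,1])<9]
print(len(B),np.degrees(np.arctan(m[0])),np.polyval(m,508),np.percentile(B[:,2],[10,50,90]))
# predicted goals
def S(p,h): 
    R=Ro.from_euler('z',p).as_matrix(); return R@np.array(h)
sc=np.array([522.82,-228.37,0]); print('mid',sc+S(-.2134,[55,0,14]),'grip',sc+S(-.2134,[115,0,14]))
st=np.array([599.47,32.8,0]); u=np.array([np.cos(np.radians(55)),0,np.sin(np.radians(55))]); n=np.array([-u[2],0,u[0]])
b=np.array([-55,0,22])
for nm,s in(('stand_mid',110),('stand_grip',170)): print(nm,st+S(.2192,b+s*u+14*n))
E
```

```text
[518.69302903 318.71268531 125.        ] [491.07882816 312.24427362 125.        ] [504.88592859 315.47847947 125.        ] [590.08813038 333.00234416 125.        ] [419.71177235 297.82980004 125.        ]
11.664297926863668
375 12.129148524851763 313.6481682713086 [125.71781205 128.6586384  130.8953036 ]
mid [ 576.57240747 -240.01811965   14.        ] grip [ 635.21139743 -252.72515927   14.        ]
stand_mid [596.17603064  32.06617093 120.13679498]
stand_grip [629.76713499  39.54958262 169.28591764]
```

{"api": "arm_command", "payload": {
  "increments": [
    [[0, 0, 0], [21, -42, 4], 0],
    [[0, 0, 0], [42, -84, 8], 0],
    [[0, 0, 0], [63, -126, 12], 0],
    [[0, 0, 0], [84, -168, 16], 0],
    [[0, 0, 0], [105, -210, 20], 0]
  ]
}}

```text
clock: 0.6
position: [248.8, 395.7, 250.1]
ee_rot: [-0.702, 0.083, 0.702, 0.081]
contact_force: [1.1, -0.1, -0.2]
gripper_width: 85.5
```

{"api": "arm_command", "payload": {
  "increments": [
    [[0, 0, 0], [21, -42, 0], 0],
    [[0, 0, 0], [42, -84, 0], 0],
    [[0, 0, 0], [63, -126, 0], 0],
    [[0, 0, 0], [84, -168, 0], 0],
    [[0, 0, 0], [105, -210, 0], 0]
  ]
}}

```text
clock: 1.1
position: [353.9, 183.7, 250.1]
ee_rot: [-0.702, 0.082, 0.703, 0.081]
contact_force: [1.5, -0.5, -0.9]
gripper_width: 85.5
```

```bash
cat >> h.py <<'E'
def st(log=True):
    s=readout.read_state(); R=Ro.from_quat(s['ee_rot']).as_matrix()
    print('t',round(s['clock'],2),'tcp',s['position'].round(1),'gp',(s['position']-19*R[:,0]).round(1),'\nj',s['joints'].round(3).tolist(),'F',s['contact_force'].round(1),'T',s['wrist_torque'].round(2),'gap',round(s['gripper_width'],1),'\nx',R[:,0].round(3),'y',R[:,1].round(3))
    open('log.txt','a').write(repr((s['joints'].tolist(),s['position'].tolist(),R.tolist()))+'\n'); return s,R
E
python3 -c "
from h import *
st()"
```

```text
t 1.1 tcp [353.9 183.7 250.1] gp [353.9 183.8 269.1] 
j [0.892, -0.03, -0.464, 0.001, -1.138, 0.448] F [ 1.5 -0.5 -0.9] T [ 0.   -0.13  0.02] gap 85.5 
x [-0.001 -0.002 -1.   ] y [-0.229 -0.973  0.002]
```

{"api": "arm_command", "payload": {
  "increments": [
    [[0, 0, 0], [23, -43, -10], 0],
    [[0, 0, 0], [46, -86, -20], 0],
    [[0, 0, 0], [69, -129, -30], 0],
    [[0, 0, 0], [92, -172, -40], 0],
    [[0, 0, 0], [115, -215, -50], 0]
  ]
}}

```text
clock: 1.6
position: [469.0, -32.7, 199.7]
ee_rot: [-0.702, 0.082, 0.702, 0.081]
contact_force: [0.8, 1.4, 0.2]
gripper_width: 85.2
```

{"api": "arm_command", "payload": {
  "increments": [
    [[0, 0, 0.3], [23, -42, -20], 0],
    [[0, 0, 0.6], [46, -84, -40], 0],
    [[0, 0, 0.9], [69, -126, -60], 0],
    [[0, 0, 1.1], [92, -168, -80], 0],
    [[0, 0, 1.1], [108, -208, -100], 0]
  ]
}}

```text
clock: 2.1
position: [575.4, -236.7, 101.4]
ee_rot: [-0.703, 0.075, 0.703, 0.074]
contact_force: [1.3, 0.6, 0.2]
gripper_width: 85.1
```

```bash
python3 - <<'E'
from h import *
st()
E
```

```text
t 2.1 tcp [ 575.4 -236.7  101.4] gp [ 575.4 -236.6  120.4] 
j [-0.129, 0.494, -0.167, 0.003, -0.91, 1.487] F [1.3 0.6 0.2] T [ 0.06 -0.05  0.08] gap 85.1 
x [-0.001 -0.002 -1.   ] y [-0.21  -0.978  0.002]
```

```bash
cat >> h.py <<'E'
def tool(psi,p):
    psi,p=np.radians([psi,p]); x=np.array([np.cos(psi)*np.cos(p),np.sin(psi)*np.cos(p),-np.sin(p)]); y=np.array([np.sin(psi),-np.cos(psi),0]); return np.c_[x,y,np.cross(x,y)]
def go(g,psi,p):
    s,R=st(); T=tool(psi,p); rv=Ro.from_matrix(T@R.T).as_rotvec(degrees=True)
    print('turn',rv.round(1),'shift',(np.array(g)+19*T[:,0]-s['position']).round(1))
E
python3 - <<'E'
from h import *
go([577,-240,75],-12.2,126)
E
```

```text
t 2.1 tcp [ 575.4 -236.7  101.4] gp [ 575.4 -236.6  120.4] 
j [-0.129, 0.494, -0.167, 0.003, -0.91, 1.487] F [1.3 0.6 0.2] T [ 0.06 -0.05  0.08] gap 85.1 
x [-0.001 -0.002 -1.   ] y [-0.21  -0.978  0.002]
turn [ 7.7 35.2 -0.1] shift [ -9.3  -1.  -41.8]
```

{"api": "arm_command", "payload": {
  "increments": [
    [[1.6, 7.2, 0], [-2, 0, -9], 0],
    [[3.2, 14.4, 0], [-4, 0, -18], 0],
    [[4.8, 21.6, 0], [-6, -0.5, -27], 0],
    [[6.4, 28.8, 0], [-8, -1, -36], 0],
    [[7.7, 35.2, -0.1], [-9.3, -1, -41.8], 0]
  ]
}}

```text
clock: 2.6
position: [566.0, -237.8, 58.4]
ee_rot: [-0.449, 0.048, 0.887, 0.095]
contact_force: [0.9, 0.2, -0.1]
gripper_width: 85.4
```

```bash
python3 - <<'E'
from h import *
go([577,-240,21.5],-12.2,126)
p,d=grab('side','s1'); cv2.imwrite('pics/s1c.png',cv2.resize(p[140:260,250:410],None,fx=4,fy=4,interpolation=cv2.INTER_CUBIC))
E
```

```text
t 2.6 tcp [ 566.  -237.8   58.4] gp [ 577.  -240.2   73.7] 
j [-0.153, 0.846, 0.263, -0.036, -1.622, 1.52] F [ 0.9  0.2 -0.1] T [-0.27 -1.2  -0.01] gap 85.4 
x [-0.58   0.125 -0.805] y [-0.211 -0.977 -0.   ]
turn [-0.1 -0.4  0. ] shift [  0.1   0.1 -52.3]
```

View pics/s1c.png

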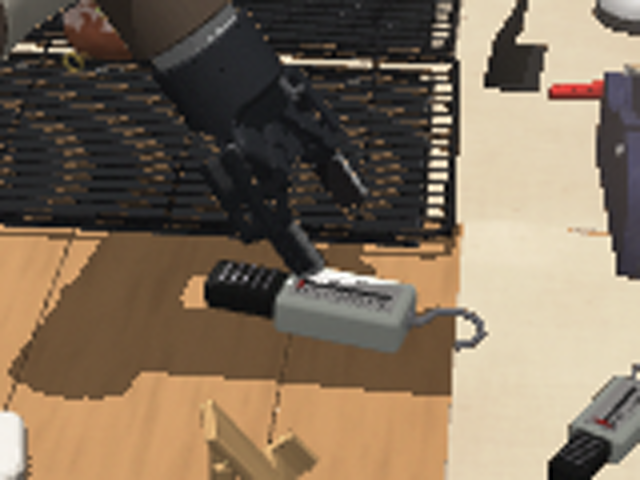

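{"api": "arm_command", "payload": {
  "increments": [
    [[0, 0, 0], [0, 0, -15], 0],
    [[0, 0, 0], [0, 0, -30], 0],
    [[0, 0, 0], [0, 0, -42], 0],
    [[0, 0, 0], [0, 0, -51], 0],
    [[0, 0, 0], [0, 0, -51], 0]
  ]
}}

```text
clock: 3.15
position: [564.9, -237.3, 1.3]
ee_rot: [-0.444, 0.048, 0.89, 0.095]
contact_force: [-0.8, -0.6, -0.7]
gripper_width: 85.3
```

{"api": "arm_command", "payload": {
  "increments": [
    [[0, 0, 0], [0, 0, 0], 0.4],
    [[0, 0, 0], [0, 0, 0], 0.7],
    [[0, 0, 0], [0, 0, 0], 1],
    [[0, 0, 0], [0, 0, 0], 1],
    [[0, 0, 0], [0, 0, 0], 1]
  ]
}}

```text
clock: 3.65
position: [566.1, -237.7, 2.6]
ee_rot: [-0.445, 0.048, 0.889, 0.095]
contact_force: [3.2, -0.6, 5.0]
gripper_width: 51.4
```

```bash
python3 - <<'E'
from h import *
st()
E
```

```text
t 3.65 tcp [ 566.1 -237.7    2.6] gp [ 577.2 -240.1   17.8] 
j [-0.152, 0.911, 0.242, -0.036, -1.544, 1.523] F [ 3.2 -0.6  5. ] T [-0.03 -1.04 -0.14] gap 51.4 
x [-0.586  0.126 -0.8  ] y [-0.211 -0.977  0.001]
```

{"api": "arm_command", "payload": {
  "increments": [
    [[0, 0, 0], [0, 0, 10], 1],
    [[0, 0, 0], [0, 0, 35], 1],
    [[0, 0, 0], [0, 10, 75], 1],
    [[0, 0, 0], [0, 25, 115], 1],
    [[0, 0, 0], [0, 40, 155], 1]
  ]
}}

```text
clock: 4.15
position: [565.3, -197.2, 158.5]
ee_rot: [-0.444, 0.048, 0.89, 0.095]
contact_force: [1.5, 0.4, -1.5]
gripper_width: 51.1
```

```bash
cat >> h.py <<'E'
STD=np.array([599.47,32.8,0]); PS=12.56
def stand_pt(s,n):
    u=np.array([np.cos(np.radians(55)),0,np.sin(np.radians(55))]); nn=np.array([-u[2],0,u[0]])
    return STD+Ro.from_euler('z',PS,degrees=True).as_matrix()@(np.array([-55,0,22])+s*u+n*nn)
E
python3 - <<'E'
from h import *
g=stand_pt(122,70); print(g); go(g,PS,71.8)
E
```

```text
[558.11951039  23.58737622 162.08689995]
t 4.15 tcp [ 565.3 -197.2  158.5] gp [ 576.4 -199.6  173.7] 
j [-0.101, 0.737, 0.316, -0.069, -1.791, 1.465] F [ 1.5  0.4 -1.5] T [-0.3  -1.59 -0.02] gap 51.1 
x [-0.587  0.127 -0.799] y [-0.212 -0.977  0.   ]
turn [  0.2 -55.5  22.8] shift [ -1.3 222.  -14.4]
```

{"api": "arm_command", "payload": {
  "increments": [
    [[0, -6.9, 2.8], [-5, 25, 5], 1],
    [[0, -13.8, 5.7], [-10, 50, 10], 1],
    [[0, -20.7, 8.5], [-10, 80, 10], 1],
    [[0, -27.6, 11.4], [-8, 110, 10], 1],
    [[0.1, -34.7, 14.2], [-5, 139, 8], 1]
  ]
}}

```text
clock: 4.65
position: [559.7, -56.8, 167.2]
ee_rot: [-0.693, -0.039, 0.72, -0.004]
contact_force: [0.4, 1.3, -2.0]
gripper_width: 51.1
```

```bash
python3 - <<'E'
from h import *
go(stand_pt(122,70),PS,71.8)
E
```

```text
t 4.65 tcp [559.7 -56.8 167.2] gp [560.5 -57.7 186.1] 
j [0.157, 0.356, -0.185, -0.062, -1.063, 1.506] F [ 0.4  1.3 -2. ] T [-0.08 -0.16  0.02] gap 51.1 
x [-0.04   0.049 -0.998] y [ 0.06  -0.997 -0.051]
turn [ -0.  -20.6   8.5] shift [  4.2  81.7 -23.1]
```

{"api": "arm_command", "payload": {
  "increments": [
    [[0, -6.9, 2.8], [1, 27, -4], 1],
    [[0, -13.8, 5.7], [3, 54, -8], 1],
    [[0, -20.6, 8.5], [4.2, 81.7, -15], 1],
    [[0, -20.6, 8.5], [4.2, 81.7, -23], 1],
    [[0, -20.6, 8.5], [4.2, 81.7, -23], 1]
  ]
}}

```text
clock: 5.15
position: [561.4, 24.7, 142.6]
ee_rot: [0.804, 0.089, -0.585, 0.064]
contact_force: [0.9, -0.2, -2.4]
gripper_width: 51.1
```

```bash
python3 - <<'E'
from h import *
go(stand_pt(122,22),PS,71.8)
p,d=grab('side','s2'); a=cv2.resize(p[180:310,230:400],None,fx=3.5,fy=3.5,interpolation=cv2.INTER_CUBIC)
p,d=grab('top','t2'); b=cv2.resize(p[150:290,255:345],None,fx=3.25,fy=3.25,interpolation=cv2.INTER_CUBIC)[:455]; 
im=np.zeros((455,a.shape[1]+b.shape[1],3),np.uint8); im[:a.shape[0],:a.shape[1]]=a[:455]; im[:b.shape[0],a.shape[1]:]=b; cv2.imwrite('pics/m2.png',im[:, :800]); print(im.shape)
E
```

```text
t 5.15 tcp [561.4  24.7 142.6] gp [555.7  23.4 160.7] 
j [0.354, 0.236, -0.535, 0.087, -0.49, 1.366] F [ 0.9 -0.2 -2.4] T [-0.17  0.77 -0.01] gap 51.1 
x [ 0.301  0.067 -0.951] y [ 0.218 -0.976 -0.   ]
turn [ 0.  -0.2 -0. ] shift [ 40.9   8.7 -26.1]
(455, 887, 3)
```

View pics/m2.png

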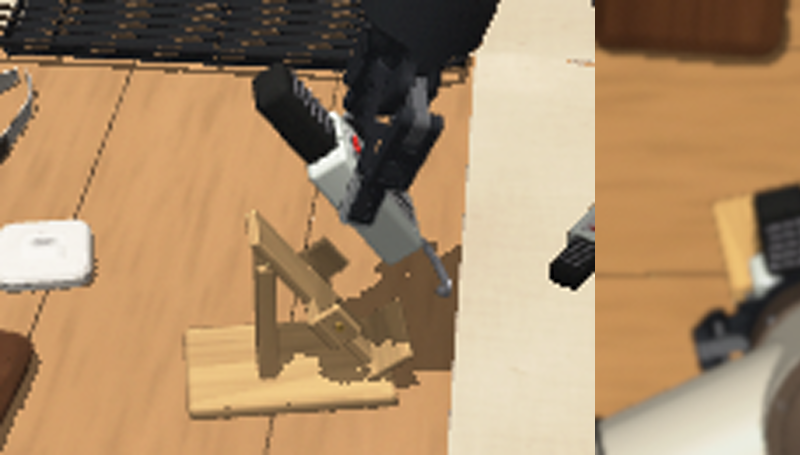

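```bash
python3 - <<'E'
from h import *
s,R=st()
psi=np.radians(PS); ph=np.radians(55.3)
X=np.array([np.cos(psi)*np.cos(ph),np.sin(psi)*np.cos(ph),np.sin(ph)]); Y=np.array([-np.sin(psi),np.cos(psi),0]); Z=np.cross(X,Y)
o=s['position']-19*R[:,0]-55.6*X-17.8*Z
for nm,l in(('handle end top edge',(145,17,26)),('housing top +y corner',(90,26,28)),('housing back +y corner hook',(0,26,0)),('handle end back',(145,17,2)),('hook low',(-55,0,14))):
    u,v=px('side',o+l[0]*X+l[1]*Y+l[2]*Z); print(nm,round((u-230)*3.5),round((v-180)*3.5))
# stand lip and board end check
for nm,q in(('board end L',(132,17)),('lip corner',(0,28))):
    P=stand_pt(q[0],0)+q[1]*Y; u,v=px('side',P); print(nm,round((u-230)*3.5),round((v-180)*3.5))
E
```

```text
t 5.25 tcp [564.8  24.8 144.7] gp [559.   23.5 162.8] 
j [0.352, 0.237, -0.529, 0.088, -0.49, 1.366] F [ 0.1  0.5 -1.4] T [-0.15  0.65 -0.02] gap 51.3 
x [ 0.306  0.068 -0.95 ] y [ 0.217 -0.976 -0.   ]
handle end top edge 277 77
housing top +y corner 336 147
housing back +y corner hook 380 264
handle end back 243 100
hook low 439 279
board end L 249 234
lip corner 371 369
```

{"api": "arm_command", "payload": {
  "increments": [
    [[0, 0, 0], [10, 2, -7], 1],
    [[0, 0, 0], [20, 4.5, -14], 1],
    [[0, 0, 0], [29, 6.5, -21], 1],
    [[0, 0, 0], [36, 8.2, -26], 1],
    [[0, 0, 0], [36, 8.2, -26], 1]
  ]
}}

```text
clock: 5.75
position: [601.5, 32.9, 117.1]
ee_rot: [0.805, 0.088, -0.583, 0.064]
contact_force: [0.1, -1.2, -1.9]
gripper_width: 51.0
```

```bash
python3 - <<'E'
from h import *
go(stand_pt(111,19),PS,71.8)
p,d=grab('side','s3'); a=cv2.resize(p[190:310,250:400],None,fx=4.5,fy=4.5,interpolation=cv2.INTER_CUBIC); cv2.imwrite('pics/m3.png',a)
E
```

```text
t 5.75 tcp [601.5  32.9 117.1] gp [595.8  31.6 135.2] 
j [0.342, 0.331, -0.475, 0.088, -0.451, 1.374] F [ 0.1 -1.2 -1.9] T [-0.15  0.76  0.02] gap 51.0 
x [ 0.304  0.067 -0.95 ] y [ 0.216 -0.976 -0.   ]
turn [ 0.  -0.   0.1] shift [ -3.   -0.3 -11.3]
```

View pics/m3.png

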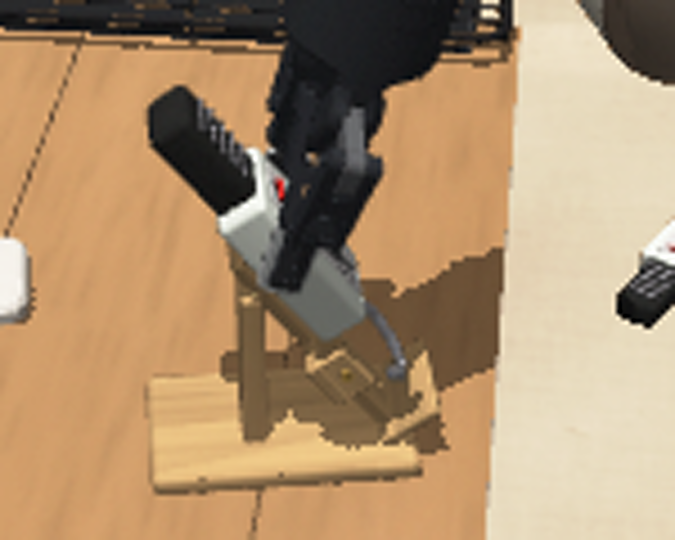

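{"api": "arm_command", "payload": {
  "increments": [
    [[0, 0, 0], [-0.5, 0, -3], 1],
    [[0, 0, 0], [-1, 0, -6], 1],
    [[0, 0, 0], [-2, -0.3, -9], 1],
    [[0, 0, 0], [-3, -0.3, -11], 1],
    [[0, 0, 0], [-3, -0.3, -11], 1]
  ]
}}

```text
clock: 6.3
position: [597.6, 32.4, 106.4]
ee_rot: [0.805, 0.088, -0.583, 0.064]
contact_force: [-0.5, -0.0, -1.6]
gripper_width: 51.5
```

```bash
python3 - <<'E'
from h import *
go(stand_pt(111,17.8),PS,71.8)
E
```

```text
t 6.3 tcp [597.6  32.4 106.4] gp [591.8  31.1 124.4] 
j [0.343, 0.34, -0.499, 0.095, -0.419, 1.364] F [-0.5 -0.  -1.6] T [-0.11  0.77  0.08] gap 51.5 
x [ 0.304  0.067 -0.95 ] y [ 0.216 -0.976 -0.   ]
turn [ 0.  -0.1  0.1] shift [ 1.9  0.4 -1.3]
```

{"api": "arm_command", "payload": {
  "increments": [
    [[0, 0, 0], [1, 0.2, -1], 1],
    [[0, 0, 0], [2, 0.4, -2], 1],
    [[0, 0, 0], [3, 0.5, -3], 1],
    [[0, 0, 0], [3.5, 0.7, -4], 1],
    [[0, 0, 0], [3.5, 0.7, -4], 1]
  ]
}}

```text
clock: 6.8
position: [598.4, 32.6, 106.0]
ee_rot: [0.804, 0.088, -0.584, 0.064]
contact_force: [-22.8, 1.0, 27.4]
gripper_width: 51.2
```

```bash
python3 - <<'E'
from h import *
go(stand_pt(111,17.8),PS,71.8)
E
```

```text
t 6.8 tcp [598.4  32.6 106. ] gp [592.6  31.3 124. ] 
j [0.343, 0.343, -0.496, 0.095, -0.422, 1.364] F [-22.8   1.   27.4] T [0.94 4.52 0.55] gap 51.2 
x [ 0.302  0.067 -0.951] y [ 0.216 -0.976  0.   ]
turn [ 0.1 -0.2  0.1] shift [ 1.1  0.2 -0.9]
```

{"api": "arm_command", "payload": {
  "increments": [
    [[0, 0, 0], [-1, 0, 0], 1],
    [[0, 0, 0], [-1.5, -0.2, 0.5], 1],
    [[0, 0, 0], [-1.5, -0.2, 0.5], 0.7],
    [[0, 0, 0], [-1.5, -0.2, 0.5], 0.3],
    [[0, 0, 0], [-1.5, -0.2, 0.5], 0.15]
  ]
}}

```text
clock: 7.3
position: [597.5, 32.5, 106.3]
ee_rot: [0.804, 0.088, -0.584, 0.064]
contact_force: [0.2, 0.1, -0.2]
gripper_width: 71.6
```

{"api": "arm_command", "payload": {
  "increments": [
    [[0, 0, 0], [0, 0, 0], 0.1],
    [[0, 0, 0], [0, 0, 0], 0.1],
    [[0, 0, 0], [0, 0, 0], 0.1],
    [[0, 0, 0], [0, 0, 0], 0.1],
    [[0, 0, 0], [0, 0, 0], 0.1]
  ]
}}

```text
clock: 7.8
position: [597.5, 32.5, 106.3]
ee_rot: [0.804, 0.088, -0.584, 0.064]
contact_force: [0.5, -0.3, 0.2]
gripper_width: 77.0
```

```bash
python3 - <<'E'
from h import *
st()
p,d=grab('side','s4'); a=cv2.resize(p[190:310,250:400],None,fx=4.5,fy=4.5,interpolation=cv2.INTER_CUBIC); cv2.imwrite('pics/m4.png',a)
E
```

```text
t 7.8 tcp [597.5  32.5 106.3] gp [591.7  31.2 124.4] 
j [0.344, 0.341, -0.498, 0.096, -0.421, 1.363] F [ 0.5 -0.3  0.2] T [-0.14  0.61  0.01] gap 77.0 
x [ 0.303  0.067 -0.951] y [ 0.216 -0.976  0.   ]
```

View pics/m4.png

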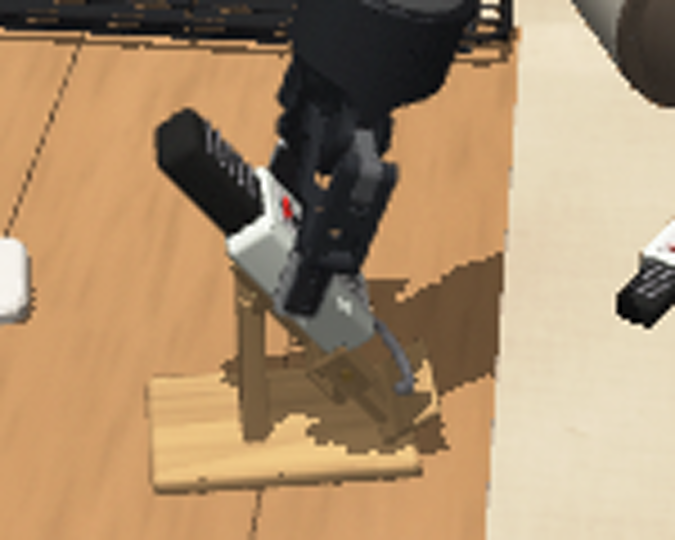

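{"api": "arm_command", "payload": {
  "increments": [
    [[0, 0, 0], [-5, -1, 14], 0.05],
    [[0, 0, 0], [-10, -2, 32], 0],
    [[0, 0, 0], [-18, -4, 56], 0],
    [[0, 0, 0], [-25, -5, 80], 0],
    [[0, 0, 0], [-31, -7, 100], 0]
  ]
}}

```text
clock: 8.35
position: [566.3, 25.5, 207.8]
ee_rot: [0.805, 0.088, -0.584, 0.064]
contact_force: [-0.3, -0.0, -0.8]
gripper_width: 85.3
```

```bash
cat >> h.py <<'E'
def cloud(n,d):
    c,f,e,R=cam(n); v,u=np.mgrid[0:480,0:640]; return (np.stack([(u-c['cx'])/f*d,(v-c['cy'])/f*d,d],-1)@R.T+e)
def inscale(P):  # stand board frame: s (along), y, n
    u=np.array([np.cos(np.radians(55)),0,np.sin(np.radians(55))]); nn=np.array([-u[2],0,u[0]])
    L=(P-STD)@Ro.from_euler('z',PS,degrees=True).as_matrix()-np.array([-55,0,22]); return np.stack([L@u-55,L[...,1],L@nn],-1)
def chk(fn):
    p,d=grab('side',fn); Q=inscale(cloud('side',d)); g=cv2.cvtColor(p,cv2.COLOR_BGR2GRAY)
    b=(abs(Q[...,1])<50)&(Q[...,2]>-15)&(Q[...,2]<45)&(d>0)
    h=b&(Q[...,0]>60)&(Q[...,0]<170)&(g<70); k=Q[h]; print('dark pts',len(k),'x pct',np.percentile(k[:,0],[2,10,50,90,98]).round(),'y',np.percentile(k[:,1],[2,50,98]).round(),'n',np.percentile(k[:,2],[2,50,98]).round())
    for lo in range(0,150,15):
        m=b&(Q[...,0]>lo)&(Q[...,0]<lo+15); q=Q[m]; 
        if len(q)>5: print(lo,len(q),'y',np.percentile(q[:,1],[3,97]).round(),'n',np.percentile(q[:,2],[3,50,97]).round())
E
python3 - <<'E'
from h import *
go(stand_pt(171,14)-70*tool(PS,85)[:,0],PS,85)
chk('s5')
E
```

```text
t 8.35 tcp [566.3  25.5 207.8] gp [560.5  24.2 225.9] 
j [0.353, 0.165, -0.429, 0.069, -0.664, 1.388] F [-0.3 -0.  -0.8] T [-0.15  0.57  0.04] gap 85.3 
x [ 0.304  0.067 -0.95 ] y [ 0.216 -0.976  0.   ]
turn [-2.8 12.8  0.1] shift [59.7 13.2 13.1]
dark pts 343 x pct [ 90.  95. 123. 143. 144.] y [-7. 17. 21.] n [ 7. 20. 28.]
0 153 y [-7. 40.] n [-4. 14. 32.]
15 121 y [-13.  30.] n [-4. 22. 32.]
30 126 y [-11.  29.] n [-12.  20.  32.]
45 152 y [-12.  30.] n [-13.  19.  31.]
60 125 y [-15.  29.] n [-4. 22. 31.]
75 163 y [-17.  29.] n [ 4. 24. 31.]
90 89 y [-7. 21.] n [ 6. 22. 28.]
105 96 y [-8. 21.] n [ 6. 21. 29.]
120 94 y [-6. 21.] n [ 5. 23. 28.]
135 120 y [-10.  20.] n [ 5. 18. 27.]
```

{"api": "arm_command", "payload": {
  "increments": [
    [[-0.6, 2.6, 0], [8, 3, 8], 0],
    [[-1.2, 5.2, 0], [20, 6, 14], 0],
    [[-1.7, 7.8, 0], [35, 9, 14], 0],
    [[-2.3, 10.4, 0], [48, 12, 14], 0],
    [[-2.8, 12.8, 0.1], [59, 15, 13], 0]
  ]
}}

```text
clock: 8.9
position: [627.3, 40.8, 224.6]
ee_rot: [0.735, 0.081, -0.67, 0.074]
contact_force: [0.5, -0.0, 0.8]
gripper_width: 85.3
```

```bash
python3 - <<'E'
from h import *
go(stand_pt(171,14)+2*np.array([-.217,.976,0]),PS,85)
E
```

```text
t 8.9 tcp [627.3  40.8 224.6] gp [625.6  40.4 243.5] 
j [0.327, 0.35, -0.069, 0.011, -1.059, 1.46] F [ 0.5 -0.   0.8] T [-0.1   0.16 -0.03] gap 85.3 
x [ 0.09   0.021 -0.996] y [ 0.219 -0.976 -0.001]
turn [-0.1  0.3 -0.1] shift [  4.2   1.2 -73.4]
```

{"api": "arm_command", "payload": {
  "increments": [
    [[0, 0, 0], [1, 0.4, -18], 0],
    [[0, 0, 0], [2, 0.7, -36], 0],
    [[0, 0, 0], [3, 1, -54], 0],
    [[0, 0, 0], [4, 1.2, -70], 0],
    [[0, 0, 0], [4, 1.2, -71], 0.2]
  ]
}}

```text
clock: 9.4
position: [629.7, 41.7, 150.5]
ee_rot: [0.733, 0.081, -0.672, 0.074]
contact_force: [-0.7, 0.7, -0.1]
gripper_width: 73.1
```

{"api": "arm_command", "payload": {
  "increments": [
    [[0, 0, 0], [0, 0, 0], 0.5],
    [[0, 0, 0], [0, 0, 0], 0.7],
    [[0, 0, 0], [0, 0, 0], 0.9],
    [[0, 0, 0], [0, 0, 0], 1],
    [[0, 0, 0], [0, 0, 0], 1]
  ]
}}

```text
clock: 9.9
position: [630.2, 41.7, 151.7]
ee_rot: [0.733, 0.081, -0.671, 0.074]
contact_force: [-0.8, -0.8, 3.7]
gripper_width: 33.4
```

```bash
python3 - <<'E'
from h import *
s,R=st(); print('in scale frame',inscale(s['position']-19*R[:,0]))
E
```

```text
t 9.9 tcp [630.2  41.7 151.7] gp [628.6  41.4 170.6] 
j [0.326, 0.418, -0.158, 0.011, -0.905, 1.458] F [-0.8 -0.8  3.7] T [-0.07  0.32 -0.12] gap 33.4 
x [ 0.087  0.02  -0.996] y [ 0.218 -0.976 -0.001]
in scale frame [115.64557651   2.02560259  15.39578746]
```

{"api": "arm_command", "payload": {
  "increments": [
    [[0, 0, 0], [-2, 0, 10], 1],
    [[0, 0, 0], [-6, -1, 30], 1],
    [[0, 0, 0], [-10, -2, 60], 1],
    [[0, 0, 0], [-10, -2, 95], 1],
    [[0, 0, 0], [-10, -2, 130], 1]
  ]
}}

```text
clock: 10.4
position: [619.4, 39.7, 282.9]
ee_rot: [0.733, 0.081, -0.671, 0.074]
contact_force: [1.0, 0.5, -1.5]
gripper_width: 33.1
```

```bash
cat >> h.py <<'E'
BAR=np.array([506.5,314.,125.]); PB=12.
def bar_gp(xb,yb,gx=115.6,gz=15.4):
    a=np.radians(PB); Y=np.array([-np.sin(a),np.cos(a),0]); Z=np.array([-np.cos(a),-np.sin(a),0]); return BAR+np.array([0,0,gx-xb])-yb*Y+(gz-14)*Z
E
python3 - <<'E'
from h import *
g=bar_gp(-20,80)+[0,0,60]; print(g); go(g,PB,50)
E
```

```text
[521.76352862 235.45711557 320.6       ]
t 10.4 tcp [619.4  39.7 282.9] gp [617.8  39.3 301.9] 
j [0.329, 0.303, 0.011, 0.009, -1.191, 1.459] F [ 1.   0.5 -1.5] T [0.02 0.   0.09] gap 33.1 
x [ 0.085  0.02  -0.996] y [ 0.218 -0.976 -0.001]
turn [  7.4 -34.2  -0.6] shift [-85.7 198.3  23.1]
```

{"api": "arm_command", "payload": {
  "increments": [
    [[1.5, -6.9, -0.1], [-12, 25, 10], 1],
    [[3, -13.8, -0.2], [-26, 60, 20], 1],
    [[4.5, -20.6, -0.4], [-42, 98, 23], 1],
    [[6, -27.5, -0.5], [-60, 137, 23], 1],
    [[7.4, -34.2, -0.6], [-78, 175, 23], 1]
  ]
}}

```text
clock: 10.9
position: [568.3, 166.4, 313.6]
ee_rot: [0.885, 0.074, -0.457, 0.054]
contact_force: [1.4, -2.7, -1.2]
gripper_width: 33.6
```

{"api": "arm_command", "payload": {
  "increments": [
    [[0, 0, 0], [-4, 10, 0], 1],
    [[0, 0, 0], [-8, 23, 0], 1],
    [[0, 0, 0], [-8, 23, 0], 1],
    [[0, 0, 0], [-8, 23, 0], 1],
    [[0, 0, 0], [-8, 23, 0], 1]
  ]
}}

```text
clock: 11.4
position: [560.3, 188.9, 313.6]
ee_rot: [0.885, 0.074, -0.457, 0.053]
contact_force: [-1.0, -1.1, -1.8]
gripper_width: 33.2
```

```bash
python3 - <<'E'
from h import *
go(bar_gp(-20,80),PB,50)
p,d=grab('side','s6'); cv2.imwrite('pics/m6.png',cv2.resize(p[170:430,200:460],None,fx=2.3,fy=2.3,interpolation=cv2.INTER_CUBIC))
E
```

```text
t 11.4 tcp [560.3 188.9 313.6] gp [549.4 187.4 329.1] 
j [0.694, 0.01, -0.627, 0.693, -0.493, 0.521] F [-1.  -1.1 -1.8] T [-0.25  1.41 -0.05] gap 33.2 
x [ 0.571  0.082 -0.817] y [ 0.18  -0.983  0.027]
turn [ 2.4 -4.4  1.7] shift [-26.6  49.1 -67.5]
```

View pics/m6.png

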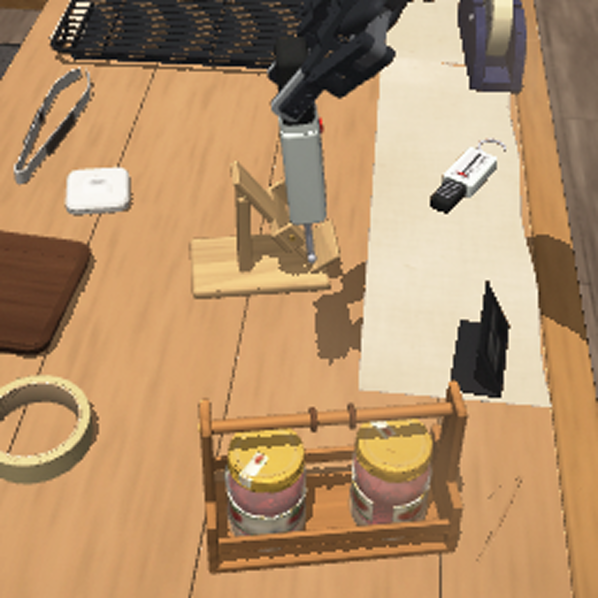

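{"api": "arm_command", "payload": {
  "increments": [
    [[0.5, -0.9, 0.4], [-5, 10, 0], 1],
    [[1, -1.8, 0.8], [-10, 20, -8], 1],
    [[1.5, -2.7, 1.2], [-16, 30, -20], 1],
    [[2, -3.6, 1.5], [-22, 40, -35], 1],
    [[2.4, -4.4, 1.7], [-26, 49, -50], 1]
  ]
}}

```text
clock: 11.95
position: [539.8, 233.2, 274.5]
ee_rot: [0.902, 0.092, -0.42, 0.046]
contact_force: [0.6, 0.1, 0.4]
gripper_width: 33.3
```

```bash
python3 - <<'E'
from h import *
go(bar_gp(-20,80),PB,50)
E
```

```text
t 11.95 tcp [539.8 233.2 274.5] gp [527.8 230.8 289.1] 
j [0.549, 0.019, -0.859, 1.464, -0.223, -0.154] F [0.6 0.1 0.4] T [-0.33  1.29 -0.05] gap 33.3 
x [ 0.631  0.127 -0.765] y [ 0.204 -0.979  0.006]
turn [0.3 0.1 0.2] shift [ -6.1   4.8 -28.5]
```

```bash
cat >> h.py <<'E'
def bar_gp(xb,yb,tau=8,gx=115.6,gz=15.4):
    a,t=np.radians([PB,tau]); Y=np.array([-np.sin(a),np.cos(a),0]); X=np.array([np.cos(a)*np.sin(t),np.sin(a)*np.sin(t),np.cos(t)]); Z=np.cross(X,Y)
    return BAR+(gx-xb)*X-yb*Y+(gz-14)*Z
E
python3 - <<'E'
from h import *
go(bar_gp(-20,75),PB,58)
print(bar_gp(-20,75),bar_gp(-20,0))
E
```

```text
t 11.95 tcp [539.8 233.2 274.5] gp [527.8 230.8 289.1] 
j [0.549, 0.019, -0.859, 1.464, -0.223, -0.154] F [0.6 0.1 0.4] T [-0.33  1.29 -0.05] gap 33.3 
x [ 0.631  0.127 -0.765] y [ 0.204 -0.979  0.006]
turn [-1.4  8.   0.2] shift [  9.2  13.2 -31.2]
[539.19677394 244.27436923 259.47519246] [523.60339713 317.63543929 259.47519246]
```

{"api": "arm_command", "payload": {
  "increments": [
    [[-0.4, 2.6, 0], [3, 3, 0], 1],
    [[-0.9, 5.2, 0.1], [6, 6, 0], 1],
    [[-1.4, 8, 0.2], [9, 9, 0], 1],
    [[-1.4, 8, 0.2], [9.2, 12, -12], 1],
    [[-1.4, 8, 0.2], [9.2, 13, -26], 1]
  ]
}}

```text
clock: 12.45
position: [550.5, 248.7, 250.2]
ee_rot: [0.87, 0.093, -0.481, 0.049]
contact_force: [0.0, 0.7, -1.4]
gripper_width: 32.8
```

```bash
python3 - <<'E'
from h import *
go(bar_gp(-20,75),PB,58)
grab('side','s7');
E
```

```text
t 12.45 tcp [550.5 248.7 250.2] gp [540.6 246.5 266.2] 
j [0.751, 0.104, -0.686, 0.785, -0.394, 0.353] F [ 0.   0.7 -1.4] T [-0.24  1.23  0.01] gap 32.8 
x [ 0.519  0.113 -0.847] y [ 0.209 -0.978 -0.003]
turn [-0.2  0.1 -0. ] shift [-1.4 -2.3 -6.8]
```

```bash
cat >> h.py <<'E'
def scl(tau_from_R=True,gx=115.6,gz=15.4,dp=50):
    s=readout.read_state(); R=Ro.from_quat(s['ee_rot']).as_matrix(); g=s['position']-19*R[:,0]
    b=np.radians(dp); # angle of tool x below -Z... tool x = -sin(dp)X - cos(dp)Z
    Y=-R[:,1]; W=np.cross(R[:,0],Y); X=-np.sin(b)*R[:,0]+np.cos(b)*np.cross(Y,R[:,0])*-1; 
    Z=np.cross(X,Y); return g-gx*X-gz*Z,X,Y,Z
E
python3 - <<'E'
from h import *
o,X,Y,Z=scl(); print(X.round(3),Y.round(3),Z.round(3)); s=readout.read_state();R=Ro.from_quat(s['ee_rot']).as_matrix(); print('check',-(R[:,0]@X),-(R[:,0]@Z))
p=cv2.imread('pics/s7.png'); k=4
c=cv2.resize(p[230:380,290:400],None,fx=k,fy=k,interpolation=cv2.INTER_CUBIC)
for q,col in((o-55*X+14*Z,(0,0,255)),(o-37*X+21*Y+14*Z,(255,0,0)),(o+14*Z,(0,255,0)),(o+26*Y,(0,255,255)),(BAR,(255,0,255))):
    u,v=px('side',q); print(u,v); cv2.circle(c,(int((u-290)*k),int((v-230)*k)),3,col,1)
cv2.imwrite('pics/m7.png',c)
E
```

```text
[0.14  0.031 0.99 ] [-0.208  0.978 -0.001] [-0.968 -0.206  0.143]
check 0.7660444431189783 0.6427876096865398
340.7108043552637 328.9214817930253
341.14450796660907 331.22173195416985
337.25554599400454 308.37256448141125
331.1117945596072 320.6905995107876
343.77600516452713 350.31470156977446
```

View pics/m7.png

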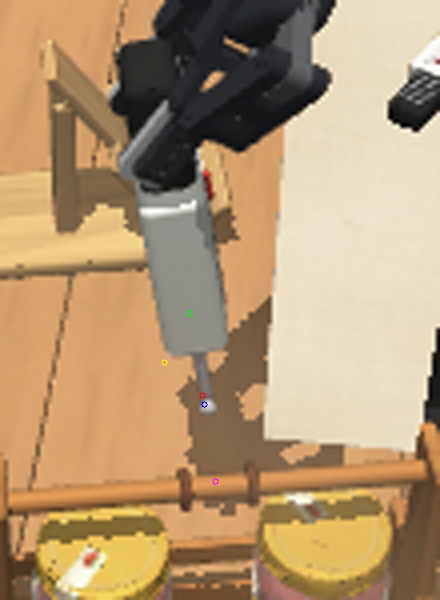

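{"api": "arm_command", "payload": {
  "increments": [
    [[0, 0, 0], [-2, 4, -6.5], 1],
    [[0, 0, 0], [-4, 15, -6.5], 1],
    [[0, 0, 0], [-7, 26, -6.5], 1],
    [[0, 0, 0], [-9, 36, -6.5], 1],
    [[0, 0, 0], [-10, 42, -6.5], 1]
  ]
}}

```text
clock: 13.0
position: [538.8, 290.0, 240.2]
ee_rot: [0.869, 0.092, -0.483, 0.052]
contact_force: [-0.6, -0.3, -1.3]
gripper_width: 32.8
```

```bash
python3 - <<'E'
from h import *
go(bar_gp(-20,0),PB,58)
o,X,Y,Z=scl(); print('bar in scale',[round(float((BAR-o)@v),1) for v in (X,Y,Z)])
E
```

```text
t 13.0 tcp [538.8 290.  240.2] gp [528.9 287.9 256.3] 
j [0.816, 0.135, -0.689, 0.86, -0.408, 0.223] F [-0.6 -0.3 -1.3] T [-0.27  1.31 -0.03] gap 32.8 
x [ 0.516  0.11  -0.85 ] y [ 0.209 -0.978  0.001]
turn [ 0.1 -0.1 -0.1] shift [-5.3 29.7  3.2]
bar in scale [-16.7, 30.3, 13.1]
```

{"api": "arm_command", "payload": {
  "increments": [
    [[0, 0, 0], [-1, 6, 2], 1],
    [[0, 0, 0], [-2.5, 14, 3], 1],
    [[0, 0, 0], [-4, 22, 3], 1],
    [[0, 0, 0], [-5.3, 29.5, 3], 1],
    [[0, 0, 0], [-5.3, 29.5, 3], 1]
  ]
}}

```text
clock: 13.5
position: [533.4, 320.7, 243.2]
ee_rot: [0.869, 0.092, -0.483, 0.052]
contact_force: [0.3, 0.0, -1.8]
gripper_width: 33.6
```

```bash
python3 - <<'E'
from h import *
go(bar_gp(-44,0),PB,58)
o,X,Y,Z=scl(); print('bar in scale',[round(float((BAR-o)@v),1) for v in (X,Y,Z)])
p,d=grab('side','s8'); cv2.imwrite('pics/m8.png',cv2.resize(p[260:420,290:400],None,fx=4,fy=3.75,interpolation=cv2.INTER_CUBIC)[:600])
E
```

```text
t 13.5 tcp [533.4 320.7 243.2] gp [523.6 318.6 259.3] 
j [0.871, 0.154, -0.656, 0.851, -0.445, 0.189] F [ 0.3  0.  -1.8] T [-0.29  1.26  0.02] gap 33.6 
x [ 0.516  0.111 -0.849] y [ 0.211 -0.978  0.001]
turn [ 0.1 -0.1 -0.2] shift [ 3.4 -0.2 24. ]
bar in scale [-19.9, -0.8, 13.8]
```

View pics/m8.png

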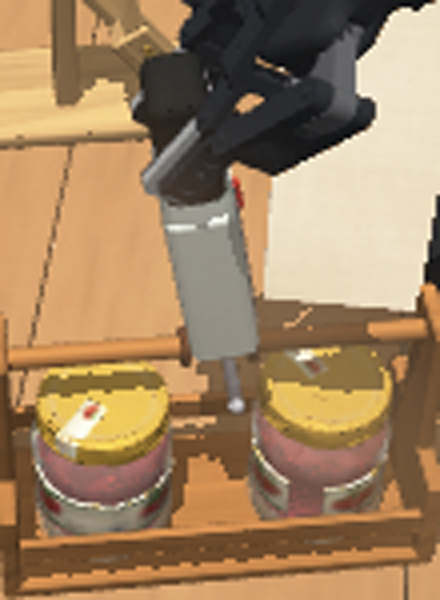

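{"api": "arm_command", "payload": {
  "increments": [
    [[0, 0, 0], [1, 0, 8], 1],
    [[0, 0, 0], [2, 0, 15], 1],
    [[0, 0, 0], [3, 0, 21], 1],
    [[0, 0, 0], [3.4, 0, 27], 1],
    [[0, 0, 0], [3.4, 0, 32], 1]
  ]
}}

```text
clock: 14.05
position: [536.7, 319.7, 275.1]
ee_rot: [0.869, 0.092, -0.484, 0.052]
contact_force: [1.2, 0.5, -3.7]
gripper_width: 33.5
```

```bash
python3 - <<'E'
from h import *
st()
o,X,Y,Z=scl(); print('bar in scale',[round(float((BAR-o)@v),1) for v in (X,Y,Z)])
E
```

```text
t 14.05 tcp [536.7 319.7 275.1] gp [526.9 317.7 291.3] 
j [0.898, 0.131, -0.571, 0.715, -0.536, 0.322] F [ 1.2  0.5 -3.7] T [-0.12  1.07 -0.01] gap 33.5 
x [ 0.515  0.11  -0.85 ] y [ 0.21  -0.978  0.001]
bar in scale [-51.9, 0.9, 12.2]
```

{"api": "arm_command", "payload": {
  "increments": [
    [[0, 0, 0], [0, 0, 3], 1],
    [[0, 0, 0], [0, 0, 6], 1],
    [[0, 0, 0], [0, 0, 9], 1],
    [[0, 0, 0], [0, 0, 12], 1],
    [[0, 0, 0], [0, 0, 15], 1]
  ]
}}

```text
clock: 14.55
position: [536.3, 319.1, 289.3]
ee_rot: [0.869, 0.091, -0.484, 0.052]
contact_force: [1.1, -0.7, -5.5]
gripper_width: 33.2
```

```bash
cat >> h.py <<'E'
def caddyz(fn):
    p,d=grab('side',fn); C=cloud('side',d); a=np.radians(PB); D=C-BAR; l=D[...,0]*np.cos(a)+D[...,1]*np.sin(a); t=-D[...,0]*np.sin(a)+D[...,1]*np.cos(a)
    for lo,hi in((-80,-20),(20,80)):
        m=(l>lo)&(l<hi)&(abs(t)<9)&(C[...,2]>112)&(C[...,2]<200); q=C[m]; print('bar',lo,len(q),'z',np.percentile(q[:,2],[10,50,90]).round(1),'t',np.median(t[m]).round(1))
E
python3 - <<'E'
from h import *
st(); caddyz('s9')
p=cv2.imread('pics/s8.png'); d=np.load('pics/s8.npy')
E
```

```text
t 14.55 tcp [536.3 319.1 289.3] gp [526.5 317.1 305.5] 
j [0.908, 0.12, -0.537, 0.668, -0.579, 0.368] F [ 1.1 -0.7 -5.5] T [-0.34  1.71 -0.01] gap 33.2 
x [ 0.514  0.108 -0.851] y [ 0.209 -0.978  0.002]
bar -80 213 z [124.9 128.7 130.8] t 3.3
bar 20 228 z [124.2 128.7 130.5] t 5.6
```

{"api": "arm_command", "payload": {
  "increments": [
    [[0, 0, 0], [0, 0, 2.5], 1],
    [[0, 0, 0], [0, 0, 5], 1],
    [[0, 0, 0], [0, 0, 7.5], 1],
    [[0, 0, 0], [0, 0, 10], 1],
    [[0, 0, 0], [0, 0, 12], 1]
  ]
}}

```text
clock: 15.1
position: [536.5, 319.3, 302.2]
ee_rot: [0.869, 0.091, -0.484, 0.052]
contact_force: [0.7, 0.8, -6.3]
gripper_width: 33.2
```

```bash
python3 - <<'E'
from h import *
st(); caddyz('s10')
E
```

```text
t 15.1 tcp [536.5 319.3 302.2] gp [526.7 317.3 318.4] 
j [0.914, 0.11, -0.507, 0.637, -0.612, 0.401] F [ 0.7  0.8 -6.3] T [-0.35  1.74 -0.02] gap 33.2 
x [ 0.515  0.109 -0.85 ] y [ 0.209 -0.978  0.002]
bar -80 229 z [138.8 143.4 146.6] t 3.1
bar 20 224 z [130.3 134.2 137.5] t 5.5
```

{"api": "arm_command", "payload": {
  "increments": [
    [[0, 0, 0], [0, 0, -3], 1],
    [[0, 0, 0], [0, 0, -6], 1],
    [[0, 0, 0], [0, 0, -10], 1],
    [[0, 0, 0], [0, 0, -16], 1],
    [[0, 0, 0], [0, 0, -24], 1]
  ]
}}

```text
clock: 15.65
position: [536.7, 319.8, 278.6]
ee_rot: [0.869, 0.092, -0.483, 0.052]
contact_force: [-0.8, 1.0, -3.5]
gripper_width: 33.3
```

{"api": "arm_command", "payload": {
  "increments": [
    [[0, 0, 0], [0, 0, -8], 1],
    [[0, 0, 0], [0, 0, -15], 1],
    [[0, 0, 0], [2, 0.4, -15], 1],
    [[0, 0, 0], [5.5, 1.2, -15], 1],
    [[0, 0, 0], [5.5, 1.2, -15], 1]
  ]
}}

```text
clock: 16.15
position: [543.0, 321.6, 264.5]
ee_rot: [0.869, 0.092, -0.483, 0.051]
contact_force: [-0.6, -0.7, -1.8]
gripper_width: 33.3
```

```bash
python3 - <<'E'
from h import *
st(); caddyz('s11')
o,X,Y,Z=scl(); print('bar in scale',[round(float((BAR-o)@v),1) for v in (X,Y,Z)])
E
```

```text
t 16.15 tcp [543.  321.6 264.5] gp [533.2 319.5 280.7] 
j [0.882, 0.149, -0.586, 0.751, -0.502, 0.292] F [-0.6 -0.7 -1.8] T [-0.23  1.31 -0.02] gap 33.3 
x [ 0.517  0.111 -0.849] y [ 0.209 -0.978 -0.   ]
bar -80 215 z [125.3 128.6 130.6] t 2.8
bar 20 207 z [124.6 128.6 130.6] t 6.0
bar in scale [-42.2, 0.3, 20.2]
```

{"api": "arm_command", "payload": {
  "increments": [
    [[0, 0, 0], [0, 0, 6], 1],
    [[0, 0, 0], [0, 0, 12], 1],
    [[0, 0, 0], [0, 0, 18], 1],
    [[0, 0, 0], [0, 0, 23], 1],
    [[0, 0, 0], [0, 0, 26], 1]
  ]
}}

```text
clock: 16.7
position: [542.4, 321.3, 290.3]
ee_rot: [0.869, 0.092, -0.483, 0.051]
contact_force: [0.6, -0.1, -5.2]
gripper_width: 33.1
```

{"api": "arm_command", "payload": {
  "increments": [
    [[0, 0, 0], [0, 0, 2.5], 1],
    [[0, 0, 0], [0, 0, 5], 1],
    [[0, 0, 0], [0, 0, 7.5], 1],
    [[0, 0, 0], [0, 0, 9.5], 1],
    [[0, 0, 0], [0, 0, 10], 1]
  ]
}}

```text
clock: 17.2
position: [542.5, 321.4, 300.5]
ee_rot: [0.869, 0.092, -0.483, 0.051]
contact_force: [0.5, -0.3, -5.2]
gripper_width: 33.5
```

```bash
python3 - <<'E'
from h import *
st(); caddyz('s12')
o,X,Y,Z=scl(); print('bar in scale',[round(float((BAR-o)@v),1) for v in (X,Y,Z)])
E
```

```text
t 17.2 tcp [542.5 321.4 300.5] gp [532.7 319.3 316.7] 
j [0.906, 0.121, -0.5, 0.64, -0.602, 0.404] F [ 0.5 -0.3 -5.2] T [-0.4   1.72  0.06] gap 33.5 
x [ 0.516  0.111 -0.849] y [ 0.209 -0.978 -0.   ]
bar -80 218 z [132.3 136.5 138.7] t 2.1
bar 20 185 z [137.1 140.9 142.8] t 6.5
bar in scale [-77.9, 0.3, 14.7]
```

{"api": "arm_command", "payload": {
  "increments": [
    [[0, 0, 0], [0, 0, 2], 1],
    [[0, 0, 0], [0, 0, 4.5], 1],
    [[0, 0, 0], [0, 0, 7], 1],
    [[0, 0, 0], [0, 0, 9.5], 1],
    [[0, 0, 0], [0, 0, 11], 1]
  ]
}}

```text
clock: 17.75
position: [542.5, 321.5, 311.9]
ee_rot: [0.869, 0.092, -0.483, 0.051]
contact_force: [0.0, 0.0, -6.3]
gripper_width: 33.4
```

{"api": "arm_command", "payload": {
  "increments": [
    [[0, 0, 0], [0, 0, 0], 1],
    [[0, 0, 0], [0, 0, 0], 1],
    [[0, 0, 0], [0, 0, 0], 1],
    [[0, 0, 0], [0, 0, 0], 1],
    [[0, 0, 0], [0, 0, 0], 1]
  ]
}}

```text
clock: 18.25
position: [542.5, 321.4, 311.8]
ee_rot: [0.869, 0.092, -0.483, 0.051]
contact_force: [-0.8, -0.1, -5.9]
gripper_width: 33.5
```

```bash
python3 - <<'E'
from h import *
st()
for i in range(5): caddyz('s13%d'%i)
st()
E
```

```text
t 18.25 tcp [542.5 321.4 311.8] gp [532.7 319.3 328. ] 
j [0.912, 0.114, -0.474, 0.614, -0.632, 0.432] F [-0.8 -0.1 -5.9] T [-0.37  1.75  0.01] gap 33.5 
x [ 0.516  0.111 -0.849] y [ 0.209 -0.978 -0.   ]
bar -80 327 z [112.5 145.7 149.5] t 3.2
bar 20 491 z [113.8 116.8 152.1] t 3.8
bar -80 343 z [112.4 145.5 149.5] t 3.0
bar 20 500 z [113.9 116.7 152.3] t 4.0
bar -80 346 z [112.4 145.4 149.2] t 3.0
bar 20 492 z [113.9 117.  152.2] t 3.9
bar -80 337 z [112.5 145.6 149.5] t 3.1
bar 20 488 z [114.  116.9 152. ] t 3.5
bar -80 360 z [112.4 145.1 149.2] t 2.8
bar 20 498 z [113.9 117.  152.1] t 3.6
t 18.5 tcp [542.5 321.4 311.9] gp [532.7 319.3 328.1] 
j [0.911, 0.114, -0.474, 0.614, -0.632, 0.432] F [ 0.5  0.5 -6.2] T [-0.36  1.81 -0.02] gap 33.0 
x [ 0.516  0.111 -0.849] y [ 0.209 -0.978 -0.001]
```

{"api": "arm_command", "payload": {
  "increments": [
    [[0, 0, 0], [0, 0, 0], 1],
    [[0, 0, 0], [0, 0, 0], 1],
    [[0, 0, 0], [0, 0, 0], 1],
    [[0, 0, 0], [0, 0, 0], 1],
    [[0, 0, 0], [0, 0, 0], 1]
  ]
}}

```text
clock: 19.0
position: [542.5, 321.5, 311.9]
ee_rot: [0.869, 0.092, -0.483, 0.051]
contact_force: [0.4, 0.5, -5.4]
gripper_width: 33.1
```

{"api": "arm_command", "payload": {
  "increments": [
    [[0, 0, 0], [0, 0, 0], 1],
    [[0, 0, 0], [0, 0, 0], 1],
    [[0, 0, 0], [0, 0, 0], 1],
    [[0, 0, 0], [0, 0, 0], 1],
    [[0, 0, 0], [0, 0, 0], 1]
  ]
}}

```text
clock: 19.5
position: [542.5, 321.4, 311.9]
ee_rot: [0.869, 0.092, -0.483, 0.051]
contact_force: [0.1, -0.1, -5.7]
gripper_width: 33.3
```

{"api": "arm_command", "payload": {
  "increments": [
    [[0, 0, 0], [0, 0, 0], 1],
    [[0, 0, 0], [0, 0, 0], 1],
    [[0, 0, 0], [0, 0, 0], 1],
    [[0, 0, 0], [0, 0, 0], 1],
    [[0, 0, 0], [0, 0, 0], 1]
  ]
}}

```text
clock: 20.0
position: [542.5, 321.5, 312.0]
ee_rot: [0.869, 0.092, -0.483, 0.051]
contact_force: [-0.5, -0.0, -5.9]
gripper_width: 33.3
```

```bash
python3 - <<'E'
from h import *
st()
p,d=grab('side','s14')
def lids(fn):
    p=cv2.imread(f'pics/{fn}.png'); C=cloud('side',np.load(f'pics/{fn}.npy')); h=cv2.cvtColor(p,cv2.COLOR_BGR2HSV)
    m=(h[...,0]>18)&(h[...,0]<34)&(h[...,1]>140)&(np.hypot(C[...,0]-506,C[...,1]-314)<90)&(C[...,2]>70)
    q=C[m]
    for i in range(3):
        A=np.c_[q[:,:2]-BAR[:2],np.ones(len(q))]; c=np.linalg.lstsq(A,q[:,2],rcond=None)[0]; r=q[:,2]-A@c; q=q[abs(r)<6] if i<2 else q
    print(fn,len(q),c.round(3))
lids('s11'); lids('s14'); caddyz('s15')
E
```

```text
t 20.0 tcp [542.5 321.5 312. ] gp [532.7 319.4 328.1] 
j [0.911, 0.114, -0.474, 0.614, -0.632, 0.432] F [-0.5 -0.  -5.9] T [-0.38  1.76 -0.02] gap 33.3 
x [ 0.516  0.111 -0.849] y [ 0.209 -0.978 -0.001]
s11 992 [ 1.0000e-02 -5.6000e-02  9.2876e+01]
s14 1091 [ 3.60000e-02 -3.30000e-02  1.13516e+02]
bar -80 354 z [112.5 145.2 149.2] t 2.9
bar 20 488 z [113.9 117.1 152.4] t 4.0
```

{"api": "arm_command", "payload": {
  "increments": [
    [[0, 0, 0], [0, 0, -2], 1],
    [[0, 0, 0], [0, 0, -5], 1],
    [[0, 0, 0], [0, 0, -8], 1],
    [[0, 0, 0], [0, 0, -11], 1],
    [[0, 0, 0], [0, 0, -14], 1]
  ]
}}

```text
clock: 20.6
position: [542.5, 321.4, 297.5]
ee_rot: [0.869, 0.092, -0.483, 0.051]
contact_force: [0.5, 0.2, -5.3]
gripper_width: 33.5
```

{"api": "arm_command", "payload": {
  "increments": [
    [[0, 0, 0], [0, 0, -2.5], 1],
    [[0, 0, 0], [0, 0, -5], 1],
    [[0, 0, 0], [0, 0, -8], 1],
    [[0, 0, 0], [0, 0, -12], 1],
    [[0, 0, 0], [0, 0, -17], 1]
  ]
}}

```text
clock: 21.1
position: [542.7, 321.9, 280.9]
ee_rot: [0.869, 0.092, -0.483, 0.05]
contact_force: [-0.9, 1.1, -4.1]
gripper_width: 33.5
```

{"api": "arm_command", "payload": {
  "increments": [
    [[0, 0, 0], [0, 0, -7], 1],
    [[0, 0, 0], [0, 0, -14], 1],
    [[0, 0, 0], [0, 0, -20], 1],
    [[0, 0, 0], [0, 0, -24], 1],
    [[0, 0, 0], [0, 0, -24], 1]
  ]
}}

```text
clock: 21.6
position: [542.7, 321.5, 256.2]
ee_rot: [0.869, 0.092, -0.483, 0.051]
contact_force: [0.4, -1.4, -2.2]
gripper_width: 33.2
```

```bash
python3 - <<'E'
from h import *
st(); caddyz('s16')
o,X,Y,Z=scl(); print('bar in scale',[round(float((BAR-o)@v),1) for v in (X,Y,Z)])
E
```

```text
t 21.6 tcp [542.7 321.5 256.2] gp [532.9 319.4 272.4] 
j [0.874, 0.156, -0.606, 0.783, -0.479, 0.261] F [ 0.4 -1.4 -2.2] T [-0.33  1.27  0.02] gap 33.2 
x [ 0.517  0.111 -0.849] y [ 0.209 -0.978 -0.001]
bar -80 216 z [124.8 128.8 130.6] t 4.6
bar 20 201 z [124.8 128.8 130.7] t 6.5
bar in scale [-34.6, -0.2, 21.5]
```

{"api": "arm_command", "payload": {
  "increments": [
    [[0, 0, 0], [-1, 0.2, -4], 1],
    [[0, 0, 0], [-2, 0.5, -8], 1],
    [[0, 0, 0], [-3, 0.5, -12], 1],
    [[0, 0, 0], [-4, 0.5, -15], 1],
    [[0, 0, 0], [-4, 0.5, -15], 1]
  ]
}}

```text
clock: 22.15
position: [538.5, 321.9, 241.1]
ee_rot: [0.869, 0.092, -0.483, 0.051]
contact_force: [-1.3, -0.4, -1.6]
gripper_width: 33.4
```

{"api": "arm_command", "payload": {
  "increments": [
    [[0, 0, 0], [1.5, -7, 0], 1],
    [[0, 0, 0], [3.2, -15, 0], 1],
    [[0, 0, 0], [5.3, -25, 0], 1],
    [[0, 0, 0], [7.5, -35, 0], 1],
    [[0, 0, 0], [9.6, -45, 0], 1]
  ]
}}

```text
clock: 22.65
position: [548.3, 275.7, 241.2]
ee_rot: [0.869, 0.092, -0.483, 0.051]
contact_force: [0.2, 0.2, -2.5]
gripper_width: 33.0
```

{"api": "arm_command", "payload": {
  "increments": [
    [[0, 0, 0], [2, -10, 0], 1],
    [[0, 0, 0], [4.2, -20, 5], 1],
    [[0, 0, 0], [6.4, -30, 15], 1],
    [[0, 0, 0], [8.5, -40, 30], 1],
    [[0, 0, 0], [10, -50, 50], 1]
  ]
}}

```text
clock: 23.15
position: [557.9, 224.0, 290.5]
ee_rot: [0.869, 0.091, -0.484, 0.051]
contact_force: [0.6, -0.5, -1.1]
gripper_width: 33.0
```

```bash
python3 - <<'E'
from h import *
caddyz('s17'); go(stand_pt(55+115.6+14,15.4+60),PS,85)
E
```

```text
bar -80 216 z [124.6 128.4 130.6] t 4.6
bar 20 210 z [125.  128.6 130.7] t 6.4
t 23.2 tcp [559.5 224.7 295.8] gp [549.6 222.6 311.9] 
j [0.746, 0.06, -0.565, 0.574, -0.52, 0.592] F [ 0.6 -0.4  1.5] T [-0.21  0.9  -0.05] gap 33.3 
x [ 0.52   0.113 -0.846] y [ 0.208 -0.978 -0.003]
turn [-6.  26.5  0.6] shift [  31.  -193.9  -98.3]
```

{"api": "arm_command", "payload": {
  "increments": [
    [[-1.5, 6.6, 0.1], [4, -15, 10], 1],
    [[-3, 13.2, 0.3], [8, -40, 15], 1],
    [[-4.5, 19.9, 0.4], [14, -75, 15], 1],
    [[-6, 26.5, 0.6], [20, -110, 15], 1],
    [[-6, 26.5, 0.6], [26, -150, 10], 1]
  ]
}}

```text
clock: 23.7
position: [589.2, 74.1, 305.9]
ee_rot: [0.733, 0.08, -0.671, 0.074]
contact_force: [0.0, 0.1, -2.6]
gripper_width: 33.3
```

```bash
python3 - <<'E'
from h import *
go(stand_pt(55+115.6+14,15.4+60),PS,85)
E
```

```text
t 23.7 tcp [589.2  74.1 305.9] gp [587.6  73.8 324.8] 
j [0.406, 0.244, -0.018, 0.018, -1.222, 1.377] F [ 0.   0.1 -2.6] T [-0.05  0.11 -0.05] gap 33.3 
x [ 0.087  0.019 -0.996] y [ 0.217 -0.976  0.001]
turn [0.  0.1 0. ] shift [   1.2  -43.3 -108.3]
```

{"api": "arm_command", "payload": {
  "increments": [
    [[0, 0, 0], [0, -20, 0], 1],
    [[0, 0, 0], [1, -42, -20], 1],
    [[0, 0, 0], [1, -42, -50], 1],
    [[0, 0, 0], [1, -42, -80], 1],
    [[0, 0, 0], [1, -42, -104], 1]
  ]
}}

```text
clock: 24.2
position: [589.7, 31.0, 199.7]
ee_rot: [0.733, 0.079, -0.671, 0.073]
contact_force: [0.6, 0.8, -2.4]
gripper_width: 33.3
```

```bash
python3 - <<'E'
from h import *
s,R=st(); print(inscale(s['position']-19*R[:,0])); go(stand_pt(55+115.6+12,15.4+3)+1.3*np.array([-.217,.976,0]),PS,85); 
p,d=grab('side','s18'); cv2.imwrite('pics/m18.png',cv2.resize(p[180:310,240:400],None,fx=4.5,fy=4.5,interpolation=cv2.INTER_CUBIC))
E
```

```text
t 24.2 tcp [589.7  31.  199.7] gp [588.1  30.6 218.6] 
j [0.332, 0.309, -0.197, 0.013, -0.978, 1.448] F [ 0.6  0.8 -2.4] T [-0.    0.11  0.05] gap 33.3 
x [ 0.086  0.018 -0.996] y [ 0.215 -0.977  0.001]
[130.96863693   0.35393851  77.19332966]
t 24.2 tcp [589.7  31.  199.7] gp [588.1  30.6 218.6] 
j [0.332, 0.309, -0.197, 0.013, -0.978, 1.448] F [ 0.6  0.8 -2.4] T [-0.    0.11  0.05] gap 33.3 
x [ 0.086  0.018 -0.996] y [ 0.215 -0.977  0.001]
turn [0.  0.  0.2] shift [ 44.9  11.  -36.5]
```

View pics/m18.png

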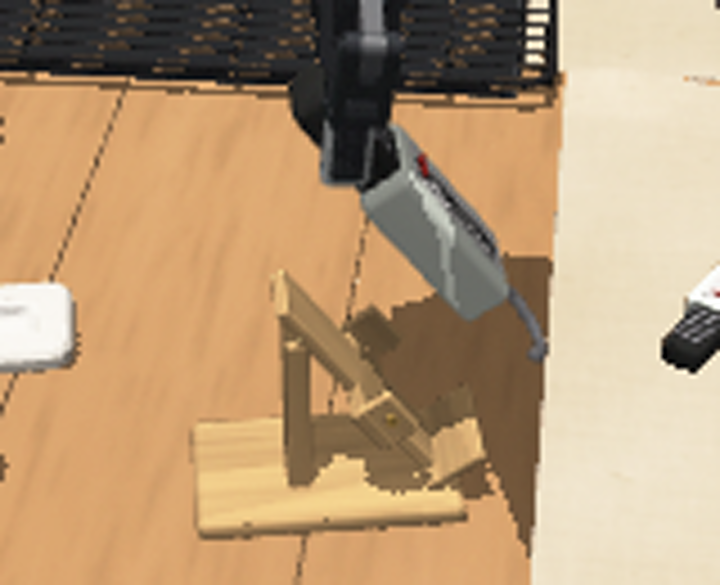

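{"api": "arm_command", "payload": {
  "increments": [
    [[0, 0, 0], [10, 3, -8], 1],
    [[0, 0, 0], [20, 5, -16], 1],
    [[0, 0, 0], [30, 7.5, -24], 1],
    [[0, 0, 0], [39, 9.5, -32], 1],
    [[0, 0, 0], [44, 10.8, -36], 1]
  ]
}}

```text
clock: 24.75
position: [632.4, 42.0, 158.3]
ee_rot: [0.73, 0.079, -0.674, 0.073]
contact_force: [-0.7, -0.1, -1.9]
gripper_width: 33.4
```

{"api": "arm_command", "payload": {
  "increments": [
    [[0, 0, 0], [0, 0, 0], 1],
    [[0, 0, 0], [-1, -0.2, -2], 1],
    [[0, 0, 0], [-2.5, -0.5, -4.5], 1],
    [[0, 0, 0], [-4, -0.9, -6.5], 1],
    [[0, 0, 0], [-4.6, -1, -7.5], 1]
  ]
}}

```text
clock: 25.25
position: [628.7, 41.2, 152.4]
ee_rot: [0.732, 0.079, -0.673, 0.073]
contact_force: [1.5, 1.5, 3.2]
gripper_width: 33.5
```

```bash
python3 - <<'E'
from h import *
s,R=st(); print(inscale(s['position']-19*R[:,0])); chk('s19'); go(stand_pt(55+115.6,15.4)+1.3*np.array([-.217,.976,0]),PS,85)
E
```

```text
t 25.25 tcp [628.7  41.2 152.4] gp [627.2  40.9 171.3] 
j [0.327, 0.418, -0.157, 0.012, -0.913, 1.453] F [1.5 1.5 3.2] T [ 0.26 -0.09 -0.05] gap 33.5 
x [ 0.081  0.018 -0.997] y [ 0.214 -0.977  0.   ]
[115.40721864   1.87657997  16.99123815]
dark pts 329 x pct [ 75.  93. 127. 154. 167.] y [-9. 21. 49.] n [ 7. 22. 43.]
0 162 y [-8. 40.] n [-5. 14. 34.]
15 115 y [-10.  30.] n [-4. 25. 34.]
30 142 y [-10.  31.] n [-13.  22.  34.]
45 153 y [-13.  31.] n [-12.  21.  34.]
60 136 y [-11.  31.] n [-5. 22. 33.]
75 158 y [-16.  31.] n [ 7. 27. 33.]
90 76 y [-3. 28.] n [ 7. 24. 30.]
105 75 y [17. 35.] n [ 1. 16. 30.]
120 59 y [18. 35.] n [ 7. 16. 30.]
135 111 y [-7. 49.] n [ 7. 18. 44.]
t 25.3 tcp [628.7  41.3 152.4] gp [627.2  40.9 171.4] 
j [0.327, 0.418, -0.157, 0.012, -0.913, 1.453] F [2.  0.9 3.1] T [ 0.21 -0.06 -0.02] gap 33.4 
x [ 0.081  0.018 -0.997] y [ 0.214 -0.977  0.   ]
turn [ 0.1 -0.2  0.2] shift [ 1.6 -0.3 -0.8]
```

{"api": "arm_command", "payload": {
  "increments": [
    [[0, 0, 0], [1, 0.2, -0.6], 1],
    [[0, 0, 0], [1.6, 0.3, -0.9], 1],
    [[0, 0, 0], [1.6, 0.3, -0.9], 1],
    [[0, 0, 0], [1.6, 0.3, -0.9], 0.6],
    [[0, 0, 0], [1.6, 0.3, -0.9], 0.3]
  ]
}}

```text
clock: 25.8
position: [630.1, 41.4, 151.3]
ee_rot: [0.731, 0.079, -0.673, 0.073]
contact_force: [-0.1, 0.0, -0.1]
gripper_width: 47.4
```

{"api": "arm_command", "payload": {
  "increments": [
    [[0, 0, 0], [0, 0, 0], 0.1],
    [[0, 0, 0], [0, 0, 0], 0],
    [[0, 0, 0], [0, 0, 0], 0],
    [[0, 0, 0], [0, 0, 0], 0],
    [[0, 0, 0], [0, 0, 0], 0]
  ]
}}

```text
clock: 26.3
position: [630.1, 41.4, 151.3]
ee_rot: [0.731, 0.079, -0.673, 0.073]
contact_force: [0.6, -0.5, 0.0]
gripper_width: 85.2
```

{"api": "arm_command", "payload": {
  "increments": [
    [[0, 0, 0], [-1, 0, 12], 0],
    [[0, 0, 0], [-3, -0.5, 32], 0],
    [[0, 0, 0], [-6, -1, 60], 0],
    [[0, 0, 0], [-9, -2, 95], 0],
    [[0, 0, 0], [-12, -2, 135], 0]
  ]
}}

```text
clock: 26.8
position: [617.4, 39.2, 287.8]
ee_rot: [0.731, 0.079, -0.674, 0.073]
contact_force: [0.7, 0.8, 0.6]
gripper_width: 85.5
```

```bash
python3 - <<'E'
from h import *
st(); chk('s20'); caddyz('s21')
o=np.load('pics/s0.npy') if 0 else None
a=np.load('pics/side0.npy'); b=np.load('pics/s21.npy'); print('depth change card/tape/price', [float(np.median(abs(a[v0:v1,u0:u1]-b[v0:v1,u0:u1]))) for u0,u1,v0,v1 in((228,258,242,264),(188,242,332,380),(395,425,290,340))])
E
```

```text
t 26.8 tcp [617.4  39.2 287.8] gp [615.9  38.9 306.7] 
j [0.33, 0.301, 0.019, 0.01, -1.208, 1.454] F [0.7 0.8 0.6] T [-0.01  0.08 -0.03] gap 85.5 
x [ 0.079  0.017 -0.997] y [ 0.214 -0.977  0.001]
dark pts 358 x pct [ 75.  94. 122. 143. 144.] y [-5. 18. 23.] n [ 6. 19. 31.]
0 152 y [-12.  40.] n [-4. 14. 31.]
15 113 y [-11.  30.] n [-3. 23. 32.]
30 137 y [-10.  30.] n [-13.  20.  32.]
45 146 y [-11.  30.] n [-13.  19.  32.]
60 124 y [-14.  31.] n [-5. 21. 31.]
75 161 y [-14.  30.] n [ 4. 25. 31.]
90 88 y [-3. 23.] n [ 6. 22. 28.]
105 94 y [-6. 22.] n [ 6. 22. 29.]
120 96 y [-6. 23.] n [ 6. 22. 28.]
135 118 y [-7. 21.] n [ 6. 18. 27.]
bar -80 215 z [124.6 128.7 130.7] t 4.8
bar 20 209 z [124.5 128.5 130.4] t 6.5
depth change card/tape/price [2.11077880859375, 1.558074951171875, 1.76055908203125]
```

The scale is back in the stand and matches its first placing to within 2 mm. The caddy stands flat, and the bystanders' depth is unchanged apart from noise. Handing in.

```bash
python3 -c "
from bench import arm,readout
print(arm.job_done()); print(readout.read_state()['clock'])"
```

```text
the job is handed in; nothing more can be done
None
the job is handed in; nothing more can be done
```

The caddy was weighed and the job handed in at about 26.9 s. No verdict was reported, so the results below rest on my own measurements.

**What I did**
- I leaned the scale in its stand and let go, then took it again by the black handle and hooked it under the caddy's bar.
- On the first lift the caddy rose unevenly, at about 0.09 rad. I set it down, moved the hook about 6 mm along the bar, and lifted again.
- I held it about 20 mm clear of the counter for just over 2 s, tilted about 0.03 rad. The load was roughly 4.2 N, or about 0.43 kg.
- I set it down, unhooked it, leaned the scale back in the stand and let go.

**Last checks**
- **Scale:** the handle end was at 144 mm up the scale, where 145 mm is ideal. It sits about 2–4 mm to one side of centre, within the 20 mm allowed. It had been released and the force on the tool was near zero.
- **Caddy:** the bar was back at its starting height and level, moved sideways by about 1–2 mm.
- **Bystanders:** depth changes were only 1.5–2 mm, which is camera noise.

**Not as planned or not checked**
- I held the scale about 8 degrees off vertical while it carried the load, because the wrist was close to its joint limit. That is 0.14 rad, within the 0.4 rad allowed.
- Leaning the scale in the first time pressed it on the stand with about 35 N for a moment.
- I did not measure the hook's draw-in at the end; with no load on it, it should be zero.

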